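# Stow the galley drawer and prove its catch for the road

## Robot

A 6-joint arm with a two-finger parallel gripper is mounted at the origin on the work surface. World frame = base frame: x ahead of the robot, y to its left, z up, the work surface at z = 0. Lengths are in mm, angles in rad, forces in N, time in s.
With the tool pointing down it reaches from about 275 to 825 mm from the base axis. Payload 4.9 kg.
Tool frame: the origin (TCP) lies between the finger pads; the fingertips stand 14 mm ahead of it and the grasp point (between the pads) lies 5 mm behind it; x points along the fingers, z is the direction in which the jaws open and shut, and the axes are right-handed (so a half turn about x gives the same grasp; the last joint's range is limited). The gripper opens to 85 mm and grips with 20 to 120 N. Pads are 22 mm wide; open, the fingers measure 114 mm over their backs; the gripper's body (76 mm by 85 mm) begins 54 mm behind the grasp point. The pads swing forward as they close: fully open they stand 13 mm farther back than shut.
Start: joints at [1.09, 0.326, -0.193, 1.052, 0, 1.437], TCP at [186.935, 517.276, 245.281] pointing down, gripper open.
Joint ranges: [-2.65, 2.65], [-0.97, 1.79], [-1.3, 1.35], [-1.93, 2.1], [-1.47, 1.37], [-3.14, 3.14]. Speed limits (rad/s): [2.57, 2.57, 3.14, 3.14, 3.14, 3.14].

## Interface

Orientations are given as a unit quaternion [x, y, z, w].
In Python, from workcell import robot, eyes gives the robot as it stands.
- The arm moves only by the shell command python3 -m crank 'ROWS' [FORCE]. ROWS is JSON, a list of rows, each a list of 3 entries, a list of its own where there are three numbers: the shift along the tool's x, y, z each as a share of 25 mm, from -1 to 1, then the turn, a rotation vector about the tool's x, y, z each as a share of 4 degrees, from -1 to 1, then the opening, from 0 (shut) to 1 (fully open). A call has 1 to 10 rows; each row shifts and turns the commanded pose from where the row before left it, along the tool's axes as they then stand; what a row does not reach is not made up. A row lasts 1/8 s, in which the tool goes at most 62.5 mm and 10.7 degrees, less where a joint would pass 70% of its speed; a pose out of reach is approached as far as the arm can. A call with a number of a shift or a turn outside -1 to 1 is refused whole. A call with a gripper value outside its range is refused whole. The fingers move at their own pace and stop on an object; FORCE is the grip in N (left out, the last holds). Time passes only in rows, so rows that do not move let the fingers close. It gives the time, the measured TCP pose, the force and the opening at its end, in the units of the state.
- robot.get_obs(): the state, without advancing time (a new reading comes with each control period).
- eyes.capture(name): name is "scene" or "top" or "wrist"; returns a dict with "frame" (400x640x3 uint8, red, green, blue), "depth" (400x640 float32, mm along the optical axis (not along the pixel's ray), 0 where there is no reading), "intrinsics" (3x3 intrinsics, pixels), "dist" ([k1, k2, p1, p2, k3] as OpenCV has them; the pictures are not rectified), "R" (3x3) and "t" (3): a world point X has camera coordinates R X + t; the wrist camera has in their place "hand_eye" (4x4, takes a point from camera to tool coordinates, whose origin is the TCP and whose axes are the tool frame's). Camera axes: x right, y down, z forward; pixel columns grow to the right and rows downward; lengths in mm; the calibration is good to about 2 mm. A picture is of the moment at which its call begins: read the wrist's pose just before it.
- robot.sign_off(): hands the job in, once; it reports no verdict.
The state is a dict: "time_s": time; "qpos": joint angles; "qd": joint speeds; "joint_efforts": joint torques, N m; "ee_pos": TCP position; "orientation": TCP orientation; "force": force on the tool from outside, world axes, zero at the start; "ft_torque": the same for the moment, N m; "finger_gap": finger opening in mm.
Only numpy, scipy, OpenCV 4.12 (cv2) and the standard library are available. Lean on these libraries where they do the work, as an engineer would, in place of code of your own. Each camera call takes 0.05 s, during which the arm holds its last target.

## Task

Get this camper galley ready for the road: pull the chest's drawer out to its stop, stand every white ramekin and small steel spice tin from the counter upright in it, and push it shut until the spring catch has it. Then prove that the catch holds: hook the pull scale behind the drawer's handle bar, draw it straight out to its 40 mm mark (the broad dark band just clear of the case) and keep it there for two seconds, the drawer staying shut. Finally unhook the scale and lay it back, base down, on its cork pad; the other things on the counter stay where they are.

Things in the scene. Friction and masses are not known exactly. Their poses are not given: they have to be found in the camera images.
- drawer (a joint): how far the drawer is out of the chest, m: 0 shut, 0.155 at its stop. It slides straight out of the chest along the chest's -x (towards the robot) with about 1 N of friction. A spring roller catch holds it shut: about 16 N of pull frees it, after some 15 mm it runs free. On closing, the catch is met at 27 mm, takes about the same push, and from 12 mm on it draws the drawer home to 0 by itself.
- chest: low pale-wood drawer chest standing on the counter, 408 mm wide (y), 275 mm deep (x), 125 mm high; fixed. Origin on the counter under the middle of the shut drawer's front face; its +x points into the chest, away from the robot. One drawer with a full-width front, 404 mm wide, 16 mm thick, from 8 mm to 121 mm high.
- bar (a point): middle of the drawer's handle: a level round steel bar, 10 mm thick, along the chest's y, free over 120 mm (a post to the front at each end, 70 mm from the middle), 95 mm above the counter and 45 mm in front of the drawer's face (40 mm clear gap behind the bar); moves with the drawer, axes as the chest's
- tray (a point): point on the drawer's inner floor, against the inner side of its front, at mid width, 20 mm above the counter; moves with the drawer, axes as the chest's (+x into the tray). The tray inside measures 200 mm (x, from this point) by 360 mm (y, 180 mm to either side); with the drawer at its stop the first 156 mm are open above. Its sides and back stand only 28 mm above the floor, its front 101 mm.
- case (a point): centre of the pull scale (spring balance): an aluminium case with black ends, 110 mm long (its x), 38 mm wide (y), 44 mm high (z), standing on its base on the cork pad, 0.2 kg; +x points to the hook, z up. A white plunger 12 mm thick comes out of the case's hook end, 8 mm above this point (30 mm above the base), and carries the hook. A small wire ring is at the other end.
- plunger (a joint): how far the scale's plunger is pulled out of the case against its spring, m: 0 at rest, mark at 0.040 (the end of a 5 mm broad dark band on the plunger just comes out of the case there; thin lines every 10 mm), stop at 0.065. Pull = 1 N + 150 N/m x this, so 7 N at the mark; it springs back when let go.
- hook (a point): middle of the hook's leg (7 mm round wire, like the shank): at rest 104 mm ahead of the case's centre and 4 mm below it. The shank runs level 30 mm above the base, the leg goes down to 5 mm above the base: hang it over the bar from above, the bar in the 25 mm gap between the plunger's end (75 mm ahead of the case's centre at rest) and the leg. Moves with the plunger.
- pad: cork pad fixed to the counter, 220 mm (x) by 100 mm (y), 4 mm thick; origin at the middle of its underside
- ramekin0_c (a point): centre (half-way up, 23 mm) of a white ceramic ramekin, an open straight-sided cup 64 mm across at the rim, 58 mm at the foot, 46 mm high, wall 4 mm, 0.14 kg; z up. May be absent.
- ramekin1_c (a point): centre (half-way up, 23 mm) of a white ceramic ramekin, an open straight-sided cup 64 mm across at the rim, 58 mm at the foot, 46 mm high, wall 4 mm, 0.14 kg; z up. May be absent.
- ramekin2_c (a point): centre (half-way up, 23 mm) of a white ceramic ramekin, an open straight-sided cup 64 mm across at the rim, 58 mm at the foot, 46 mm high, wall 4 mm, 0.14 kg; z up. May be absent.
- tin0_c (a point): centre (half-way up, 31 mm) of a closed steel spice tin, a cylinder 52 mm across, 62 mm high, 0.11 kg; z up. May be absent.
- tin1_c (a point): centre (half-way up, 31 mm) of a closed steel spice tin, a cylinder 52 mm across, 62 mm high, 0.11 kg; z up. May be absent.
- mortar: bystander: black stone mortar, 112 mm across, 78 mm high; origin under its middle
- bottle: bystander: standing empty clear plastic bottle, 66 mm across, 200 mm high; origin under its middle; light
- spatula: bystander: bamboo spatula lying flat, 280 mm long
- pestle: bystander: black stone pestle lying flat, 138 mm long, 32 mm thick; origin under its middle
- mug: bystander: white mug with a handle, 80 mm across, 85 mm high; origin under its middle
- basket: bystander: steel wire grill basket, shut with its clasp, lying flat, 240 by 170 by 20 mm, with a long handle
Things that resemble listed ones, but are neither listed nor needed, are in the scene too. What is shaped like the part that bears case but green is not meant.

How it is judged (in metres and radians):
On the way, in this order (a step that is already met when the one before it is completed fails the run):
1. the drawer is pulled out to its stop (value of joint drawer above 0.148 m), for 0.2 s.
2. every ramekin and tin stands upright in the open drawer, let go (x of ramekin0_c in the frame of tray between 0.02 and 0.18 m and y of ramekin0_c in the frame of tray between -0.16 and 0.16 m and z of ramekin0_c in the frame of tray between 0.012 and 0.042 m and angle between each of ramekin0_c, ramekin1_c, ramekin2_c, tin0_c, tin1_c's own z axis and vertical below 0.2 rad and x of ramekin1_c in the frame of tray between 0.02 and 0.18 m and y of ramekin1_c in the frame of tray between -0.16 and 0.16 m and z of ramekin1_c in the frame of tray between 0.012 and 0.042 m and x of ramekin2_c in the frame of tray between 0.02 and 0.18 m and y of ramekin2_c in the frame of tray between -0.16 and 0.16 m and z of ramekin2_c in the frame of tray between 0.012 and 0.042 m and x of tin0_c in the frame of tray between 0.02 and 0.18 m and y of tin0_c in the frame of tray between -0.16 and 0.16 m and z of tin0_c in the frame of tray between 0.012 and 0.042 m and x of tin1_c in the frame of tray between 0.02 and 0.18 m and y of tin1_c in the frame of tray between -0.16 and 0.16 m and z of tin1_c in the frame of tray between 0.012 and 0.042 m and value of joint drawer above 0.05 m and contact force between the fingers and ramekin0 below 0.2 N and contact force between the fingers and ramekin1 below 0.2 N and contact force between the fingers and ramekin2 below 0.2 N and contact force between the fingers and tin0 below 0.2 N and contact force between the fingers and tin1 below 0.2 N), for 0.2 s.
3. the drawer is shut and caught (value of joint drawer below 0.004 m), for 0.3 s.
4. the scale, hooked on the drawer's bar, is held at its mark (36 to 46 mm) for 1.5 s with the drawer shut (value of joint plunger between 0.036 and 0.046 m and value of joint drawer below 0.004 m and contact force between plunger and drawer above 3 N), for 1.5 s.
At the end, for the whole second after the job is handed in: the drawer is shut (within 4 mm) with every ramekin and tin present upright in its tray (tilt under 0.2 rad), and the scale stands at rest on its base on the cork pad, its case's centre within 65 mm along and 40 mm across of the pad's middle, plunger home, let go (x of ramekin0_c in the frame of tray between 0.02 and 0.18 m and y of ramekin0_c in the frame of tray between -0.16 and 0.16 m and z of ramekin0_c in the frame of tray between 0.012 and 0.042 m and angle between each of ramekin0_c, ramekin1_c, ramekin2_c, tin0_c, tin1_c's own z axis and vertical below 0.2 rad and x of ramekin1_c in the frame of tray between 0.02 and 0.18 m and y of ramekin1_c in the frame of tray between -0.16 and 0.16 m and z of ramekin1_c in the frame of tray between 0.012 and 0.042 m and x of ramekin2_c in the frame of tray between 0.02 and 0.18 m and y of ramekin2_c in the frame of tray between -0.16 and 0.16 m and z of ramekin2_c in the frame of tray between 0.012 and 0.042 m and x of tin0_c in the frame of tray between 0.02 and 0.18 m and y of tin0_c in the frame of tray between -0.16 and 0.16 m and z of tin0_c in the frame of tray between 0.012 and 0.042 m and x of tin1_c in the frame of tray between 0.02 and 0.18 m and y of tin1_c in the frame of tray between -0.16 and 0.16 m and z of tin1_c in the frame of tray between 0.012 and 0.042 m and value of joint drawer below 0.004 m and x of case in the frame of pad between -0.065 and 0.065 m and y of case in the frame of pad between -0.04 and 0.04 m and z of case in the frame of pad between 0.02 and 0.031 m and angle between case's own z axis and vertical below 0.12 rad and linear speed of scale below 0.02 m/s and value of joint plunger below 0.005 m); the robot touches nothing.
It fails at once if a bystander is moved more than 30 mm or knocked over (mortar, pestle, bottle, spatula, mug, basket) (distance of any of mortar, bottle, spatula, pestle, mug, basket from where it was at the start of the episode above 0.03 m or angle between any of mortar, bottle, spatula, pestle, mug, basket's own z axis and vertical above 0.5 rad).
Of ramekin0, ramekin1, ramekin2, tin0, tin1 only 3 to 4 are there at a start; the rules pass over those that are not, and their reading is None.
At some moment in a run one of ramekin0, ramekin1, ramekin2, tin0, tin1, scale may be knocked a few centimetres aside while the robot is not near it.
It also fails if it takes over 200 s, if anything falls off the work surface, if the arm or the gripper's body presses on something with over 40 N, if the wrist force passes 120 N, or if a joint passes its speed limit or range.

## Working session

There is one attempt and no reset: what is moved stays moved. The work goes in short steps, Python scripts to look and compute and a shell command to move; the robot and the scene stay as the last step left them, time stands still between calls to the robot, and variables do not carry over. Pictures are saved under pics/ and viewed, and the job is handed in when it is done.

```bash
ls; mkdir -p pics; cat > h.py <<'E'
import numpy as np, cv2
from workcell import robot, eyes
from scipy.spatial.transform import Rotation as Ro
def save(name,img,s=1,crop=None):
    if crop: x0,y0,x1,y1=crop; img=img[y0:y1,x0:x1]
    img=cv2.resize(img,None,fx=s,fy=s,interpolation=cv2.INTER_CUBIC)
    cv2.imwrite('pics/'+name,img[:,:,::-1])
def cam(name):
    o=robot.get_obs(); c=eyes.capture(name)
    if 'hand_eye' in c:
        T=np.eye(4);T[:3,:3]=Ro.from_quat(o['orientation']).as_matrix();T[:3,3]=o['ee_pos']
        W=T@np.array(c['hand_eye'])
    else:
        R=np.array(c['R']);W=np.eye(4);W[:3,:3]=R.T;W[:3,3]=-R.T@np.array(c['t'])
    c['W']=W
    return c
def ray(c,u,v):
    p=cv2.undistortPoints(np.array([[[u,v]]],float),np.array(c['intrinsics']),np.array(c['dist']))[0,0]
    return c['W'][:3,:3]@np.array([p[0],p[1],1.]),c['W'][:3,3]
def onz(c,u,v,z):
    d,o=ray(c,u,v);return o+d*(z-o[2])/d[2]
def dep(c,u,v):
    d,o=ray(c,u,v);return o+d*c['depth'][int(v),int(u)]
def proj(c,X):
    Wi=np.linalg.inv(c['W'])
    X=np.atleast_2d(np.array(X,float))
    p,_=cv2.projectPoints(X,cv2.Rodrigues(Wi[:3,:3])[0],Wi[:3,3],np.array(c['intrinsics']),np.array(c['dist']))
    return p[:,0]
def cloud(c):
    h,w=c['depth'].shape
    uu,vv=np.meshgrid(np.arange(w),np.arange(h))
    p=cv2.undistortPoints(np.stack([uu,vv],-1).reshape(-1,1,2).astype(float),np.array(c['intrinsics']),np.array(c['dist']))[:,0]
    P=np.c_[p,np.ones(len(p))]*c['depth'].reshape(-1,1)
    return (P@c['W'][:3,:3].T+c['W'][:3,3]).reshape(h,w,3)
def st():
    o=robot.get_obs()
    R=Ro.from_quat(o['orientation']).as_matrix()
    print('t',o['time_s'],'p',np.round(o['ee_pos'],1),'F',np.round(o['force'],1),'gap',o['finger_gap'],'q',np.round(o['qpos'],2));print(np.round(R,3))
    return o,R
E
python3 - <<'E'
from h import *
st()
for n in ['scene','top','wrist']:
    c=cam(n);save(n+'0.png',c['frame'],1.25);print(n,np.round(c['W'][:3,3]),np.round(c['W'][:3,:3],2))
E
```

```text
pics
t 0.0 p [186.7 516.8 244.5] F [ 0.2 -0.3  0.5] gap 85.56205922275736 q [ 1.09  0.33 -0.19  1.05  0.    1.44]
[[-0.001 -0.94   0.34 ]
 [-0.002  0.34   0.94 ]
 [-1.     0.    -0.002]]
scene [1108. -473. 1398.] [[ 0.61  0.69 -0.4 ]
 [ 0.8  -0.53  0.29]
 [-0.01 -0.49 -0.87]]
top [ 418.   -5. 1179.] [[-0.02 -1.    0.08]
 [-1.    0.02  0.  ]
 [-0.   -0.08 -1.  ]]
wrist [111. 544. 373.] [[ 0.34  0.89  0.29]
 [ 0.94 -0.32 -0.11]
 [-0.    0.31 -0.95]]
```

View pics/scene0.png

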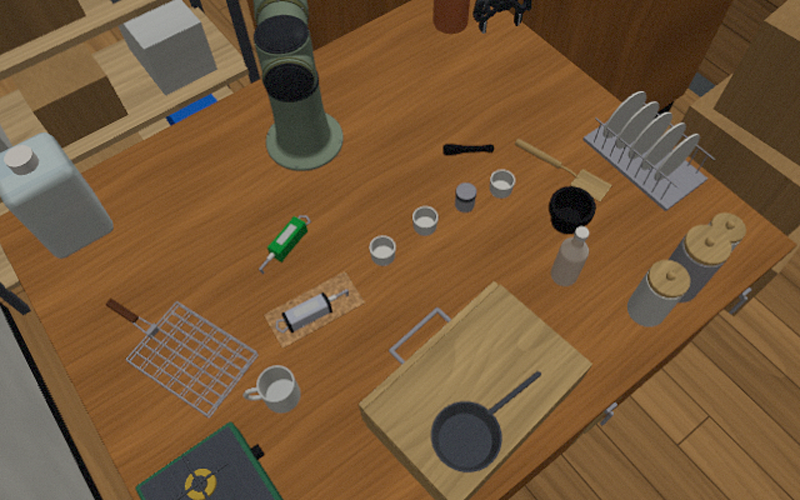

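View pics/top0.png

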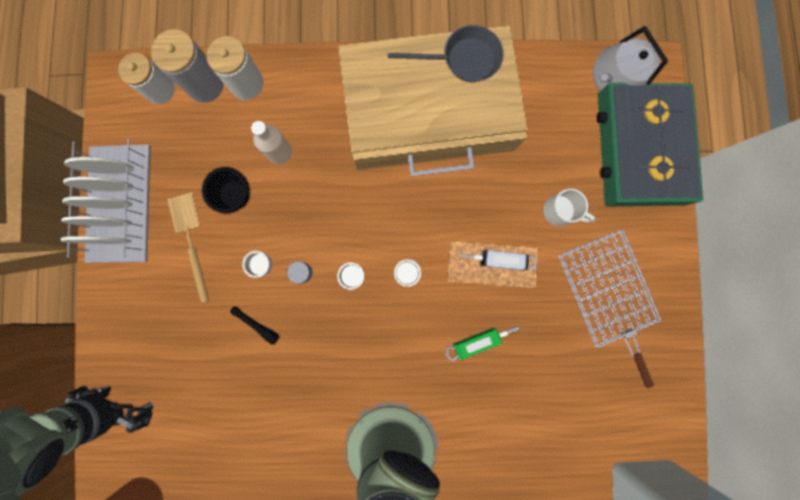

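View pics/wrist0.png

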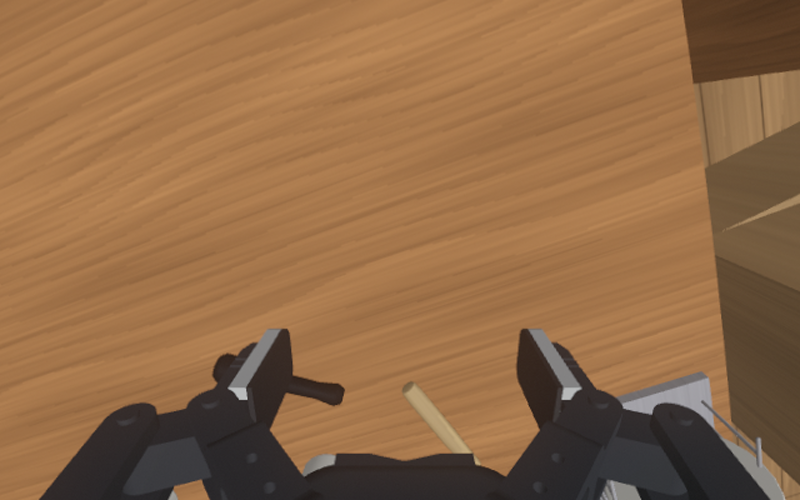

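The top picture (in 1.25x pixels) shows:
- **Ramekins:** white, at (257,264), (351,276) and (407,272).
- **Tin:** steel, at (299,272).
- **Scale:** aluminium, on the cork pad at (506,260), hook to the left.
- **Chest bar:** at (442,168).

Things that could be mistaken for these:
- **Green scale** at (478,344): excluded by its colour.
- **White mug** at (570,207): has a handle, so not a ramekin.
- **Canisters** at (150,80), (190,65) and (235,68): too big to be tins.
- **Pestle** at (255,325).

```bash
python3 - <<'E'
from h import *
c=cam('top');save('topA.png',c['frame'],4,(180,180,380,300)) ; save('topB.png',c['frame'],4,(260,90,440,230));np.save('top0.npy',c['frame'])
P=cloud(c)
k=1/1.25
for n,u,v,z in [('r',257,264,46),('t',299,272,62),('r',351,276,46),('r',407,272,46),('bottle',270,150,0),('mortar',226,190,78),('case',506,260,48),('barL',412,174,95),('barR',473,166,95),('chTL',355,160,121),('chTR',525,135,121),('chBL',340,45,125),('chBR',511,28,125)]:
    print(n,np.round(onz(c,u*k,v*k,z)),np.round(dep(c,u*k,v*k)))
E
```

```text
r [456. 315.  46.] [457. 326.   5.]
t [435. 210.  62.] [435. 210.  63.]
r [424.  88.  46.] [424.  91.   8.]
r [431. -46.  46.] [432. -47.   7.]
bottle [748. 297.   0.] [713. 264. 127.]
mortar [632. 381.  78.] [643. 402.  20.]
case [ 456. -284.   48.] [ 456. -284.   46.]
barL [658. -60.  95.] [657. -60.  99.]
barR [ 675. -203.   95.] [ 674. -202.   98.]
chTL [687.  71. 121.] [689.  71. 113.]
chTR [ 740. -321.  121.] [ 740. -320.  123.]
chBL [962. 103. 125.] [961. 103. 126.]
chBR [1000. -300.  125.] [1485. -546. -753.]
```

View pics/topA.png

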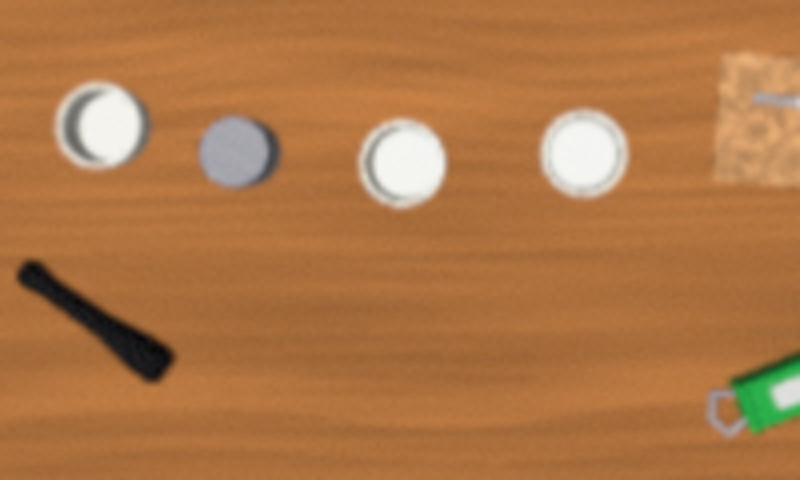

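View pics/topB.png

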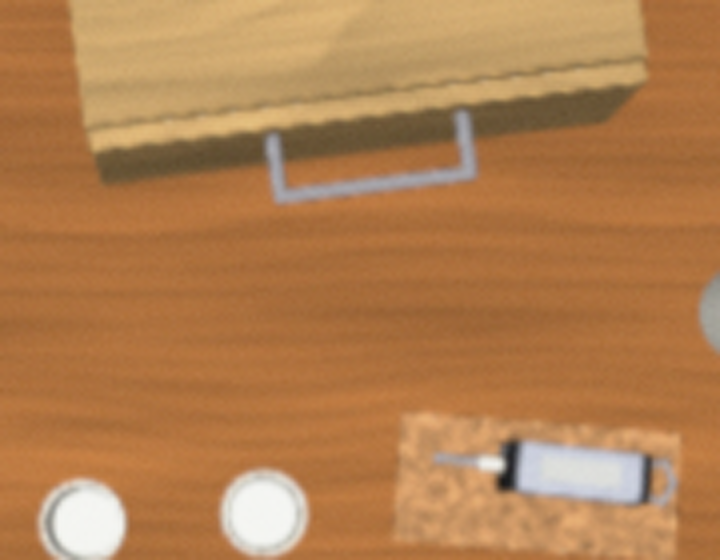

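```bash
python3 - <<'E'
from h import *
c=cam('top')
A=lambda u,v:(180+u/4,180+v/4)
B=lambda u,v:(260+u/4,90+v/4)
for n,(u,v),z in [('r0',A(102,125),46),('tin',A(234,152),62),('r1',A(403,163),46),('r2',A(584,153),46)]: print(n,np.round(onz(c,u,v,z),1))
l=onz(c,*B(278,199),95)[:2];r=onz(c,*B(473,177),95)[:2]
l2=onz(c,*B(90,131),125)[:2]
print('bar',l,r,(l+r)/2,np.linalg.norm(l-r),np.degrees(np.arctan2(*(l-r)[[0,1]])))
fl=onz(c,*B(97,152),121)[:2];fr=onz(c,*B(647,78),121)[:2];print('front',fl,fr,(fl+fr)/2,np.linalg.norm(fl-fr),np.degrees(np.arctan2(*(fl-fr)[[0,1]])))
# chest from depth
P=cloud(c).reshape(-1,3)
m=(abs(P[:,2]-123)<6)&(P[:,0]>640)&(P[:,1]>-340)&(P[:,1]<140)
print(cv2.minAreaRect(P[m][:,:2].astype(np.float32)))
h=onz(c,*B(434,459),34);e=onz(c,*B(508,465),34);b=onz(c,*B(650,478),44);
print('hooktip',h,'case front',e,'rear',b)
pads=[onz(c,*B(*q),4)[:2] for q in [(400,412),(682,435),(678,561),(395,540)]];print('pad',np.round(pads),np.mean(pads,0))
m=(abs(P[:,2]-48)<4)&(P[:,0]>400)&(P[:,0]<510)&(P[:,1]>-360)&(P[:,1]<-150);print(cv2.minAreaRect(P[m][:,:2].astype(np.float32)))
E
```

```text
r0 [455.8 314.8  46. ]
tin [434.  211.9  62. ]
r1 [424.1  88.3  46. ]
r2 [429.5 -46.9  46. ]
bar [656.51429677 -59.64106491] [ 670.82698791 -202.30007965] [ 663.67064234 -130.97057228] 143.3751987469122 -5.729198489574061
front [686.95009086  69.85554305] [ 735.90978943 -325.88192875] [ 711.42994014 -128.01319285] 398.754559435923 -7.052660449148224
((848.8880615234375, -109.84617614746094), (278.5542297363281, 409.6924133300781), 6.541032791137695)
hooktip [ 468.28529545 -176.96001118   34.        ] case front [ 462.8005392  -233.10570317   34.        ] rear [ 450.78337185 -338.39791469   44.        ]
pad [[ 507. -156.]
 [ 485. -377.]
 [ 387. -370.]
 [ 407. -150.]] [ 446.55071965 -262.99735832]
((459.06646728515625, -282.24072265625), (109.0027847290039, 37.655242919921875), 81.83037567138672)
```

```bash
cat >> h.py <<'E'
YAW=np.radians(6.5)
def Rt(yaw):
    z=np.array([np.cos(yaw),np.sin(yaw),0]);x=np.array([0,0,-1.]);return np.c_[x,np.cross(z,x),z]
def plan(p,yaw=YAW):
    o,R=st()
    T=Rt(yaw);rv=Ro.from_matrix(R.T@T).as_rotvec()
    d=np.array(p)-o['ee_pos']
    print('turn shares(tool)',np.round(np.degrees(rv)/4,2),' shift shares now-axes',np.round(R.T@d/25,2),' after-turn axes',np.round(T.T@d/25,2))
E
python3 - <<'E'
from h import *
plan([664,-131,245])
E
python3 -m crank '[[[0,0,0],[1,0,0],1],[[0,0,0],[1,0,0],1],[[0,0,0],[1,0,0],1],[[0,0,0],[1,0,0],1],[[0,0,0],[1,0,0],1],[[0,0,0],[1,0,0],1],[[0,0,0],[1,0,0],1],[[0,0,0],[1,0,0],1],[[0,0,0],[1,0,0],1],[[0,0,0],[1,0,0],1]]' 60
python3 -m crank '[[[0,0,0],[1,0,0],1],[[0,0,0],[1,0,0],1],[[0,0,0],[1,0,0],1],[[0,0,0],[1,0,0],1],[[0,0,0],[1,0,0],1],[[0,0,0],[0.9,0,0],1]]'
python3 - <<'E'
from h import *
plan([664,-131,245])
E
```

```text
t 0.25 p [186.9 517.  244.9] F [-1.   0.3 -0.5] gap 85.10002466885399 q [ 1.09  0.33 -0.19  1.05 -0.    1.44]
[[-0.    -0.94   0.34 ]
 [-0.001  0.34   0.94 ]
 [-1.     0.    -0.001]]
turn shares(tool) [ 1.591e+01 -1.000e-02  1.000e-02]  shift shares now-axes [ 1.000e-02 -2.676e+01 -1.789e+01]  after-turn axes [ -0.   -27.92  16.03]
time_s: 1.5
ee_pos: [186.9, 517.2, 245.1]
orientation: [-0.183, 0.683, 0.183, 0.683]
force: [0.4, 0.5, 0.7]
finger_gap: 85.5
time_s: 2.25
ee_pos: [186.9, 517.2, 245.1]
orientation: [-0.04, 0.706, 0.039, 0.706]
force: [-0.3, -0.3, 0.0]
finger_gap: 85.2
t 2.25 p [186.9 517.2 245.1] F [-0.3 -0.3  0. ] gap 85.15798912374773 q [ 1.09  0.33 -0.19  1.05  0.    2.55]
[[-0.    -0.112  0.994]
 [-0.     0.994  0.112]
 [-1.    -0.    -0.   ]]
turn shares(tool) [-0.02 -0.    0.  ]  shift shares now-axes [ 1.000e-02 -2.790e+01  1.607e+01]  after-turn axes [ 1.000e-02 -2.792e+01  1.603e+01]
```

```bash
python3 -m crank '[[[0,-1,0.5],[0,0,0],1],[[0,-1,0.5],[0,0,0],1],[[0,-1,0.5],[0,0,0],1],[[0,-1,0.5],[0,0,0],1],[[0,-1,0.5],[0,0,0],1],[[0,-1,0.5],[0,0,0],1],[[0,-1,0.5],[0,0,0],1],[[0,-1,0.5],[0,0,0],1],[[0,-1,0.5],[0,0,0],1],[[0,-1,0.5],[0,0,0],1]]'
python3 -m crank '[[[0,-1,0.5],[0,0,0],1],[[0,-1,0.5],[0,0,0],1],[[0,-1,0.5],[0,0,0],1],[[0,-1,0.5],[0,0,0],1],[[0,-1,0.5],[0,0,0],1],[[0,-1,0.5],[0,0,0],1],[[0,-1,0.5],[0,0,0],1],[[0,-1,0.5],[0,0,0],1],[[0,-1,0.5],[0,0,0],0.7],[[0,-1,0.5],[0,0,0],0.5]]'
python3 -m crank '[[[0,-1,0.5],[0,0,0],0.5],[[0,-1,0.5],[0,0,0],0.5],[[0,-1,0.5],[0,0,0],0.5],[[0,-1,0.5],[0,0,0],0.5],[[0,-1,0],[0,0,0],0.5],[[0,-1,0],[0,0,0],0.5],[[0,-1,0],[0,0,0],0.5],[[0,-0.9,0],[0,0,0],0.5]]'
python3 - <<'E'
from h import *
plan([664,-131,200])
c=cam('wrist');save('w1.png',c['frame'],1.25)
for y in (-60,0,60):
  Y=Rt(YAW);print(proj(c,np.array([664,-131,95])+Y[:,1]*y)*1.25)
E
```

```text
time_s: 3.5
ee_pos: [340.0, 282.3, 245.3]
orientation: [-0.04, 0.706, 0.04, 0.706]
force: [0.6, -0.1, 0.5]
finger_gap: 85.5
time_s: 4.75
ee_pos: [492.5, 48.1, 245.2]
orientation: [-0.04, 0.706, 0.04, 0.706]
force: [0.6, 0.7, 1.2]
finger_gap: 51.6
time_s: 5.75
ee_pos: [564.3, -142.5, 245.1]
orientation: [-0.04, 0.706, 0.04, 0.706]
force: [-0.6, 0.4, -0.5]
finger_gap: 42.5
t 5.75 p [ 564.3 -142.5  245.1] F [-0.6  0.4 -0.5] gap 42.48343904569847 q [-0.37  0.39 -0.11  1.08  0.    1.08]
[[-0.    -0.114  0.994]
 [ 0.     0.994  0.114]
 [-1.     0.    -0.   ]]
turn shares(tool) [ 0.01 -0.   -0.  ]  shift shares now-axes [1.8  0.   4.01]  after-turn axes [1.8  0.01 4.01]
[[532.39757904 313.09742849]]
[[540.7991365  239.56483207]]
[[549.96517853 156.05696648]]
```

View pics/w1.png

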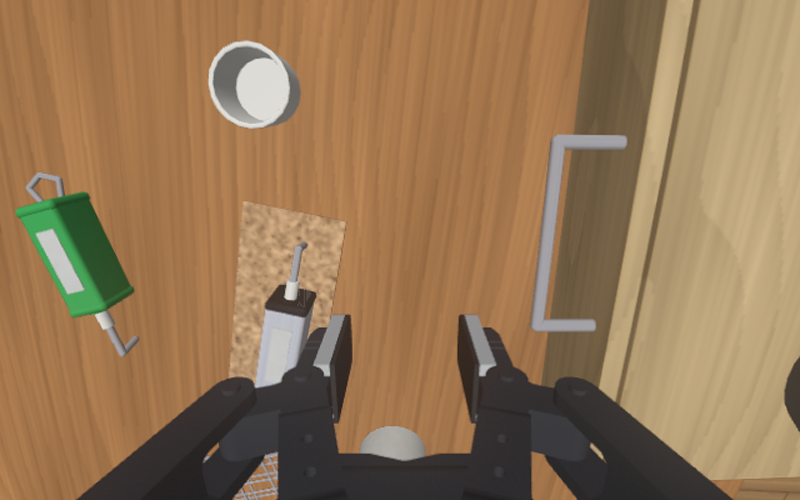

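The wrist picture shows the bar from (558,143) to (538,325), its middle at about (547,232). I'll refine the bar and scale poses from this view.

```bash
python3 - <<'E'
from h import *
c=cam('wrist');k=.8
a=onz(c,557*k,143*k,95)[:2];b=onz(c,538*k,325*k,95)[:2]
print(a,b,(a+b)/2,np.linalg.norm(a-b),np.degrees(np.arctan2(-(a-b)[0],(a-b)[1])))
print('face-bottom?',onz(c,590*k,5*k,8)[:2],onz(c,548*k,360*k,8)[:2])
print('r2',onz(c,253*k,85*k,46)[:2])
print('hook tip',onz(c,302*k,245*k,33)[:2],'plunger',onz(c,291*k,290*k,34)[:2])
E
```

```text
[660.71513713 -65.53995032] [ 677.97450533 -203.8307326 ] [ 669.34482123 -134.68534146] 139.36364753579497 7.114010038885915
face-bottom? [696.42551509  45.45414798] [ 736.52900958 -287.68813566]
r2 [436.23797608 -49.19765052]
hook tip [ 475.35074124 -178.86421979] plunger [ 466.60111432 -223.88697878]
```

```bash
python3 -m crank '[[[0,0,1],[0,0,0],0.5],[[0.7,0,1],[0,0,0],0.5],[[1,0,1],[0,0,0],0.5],[[1,0,1],[0,0,0],0.5],[[1,0,0.1],[0,0,0],0.5],[[0,0,0],[0,0,0],0.5],[[0,0,0],[0,0,0],0.5]]'
python3 - <<'E'
from h import *
plan([667,-133,88])
c=cam('wrist');save('w2.png',c['frame'],1.25)
for y in (-60,0,60):
  Y=Rt(YAW);print(proj(c,np.array([667,-133,95])+Y[:,1]*y)*1.25)
E
```

```text
time_s: 6.72
ee_pos: [666.3, -129.7, 153.7]
orientation: [-0.04, 0.706, 0.04, 0.706]
force: [0.1, 0.1, 0.2]
finger_gap: 42.7
t 6.725 p [ 666.3 -129.7  153.7] F [0.1 0.1 0.2] gap 42.74168780693061 q [-0.3   0.63  0.06  1.    0.    1.16]
[[ 0.001 -0.114  0.993]
 [-0.     0.993  0.114]
 [-1.    -0.     0.001]]
turn shares(tool) [0.01 0.01 0.  ]  shift shares now-axes [ 2.63 -0.13  0.01]  after-turn axes [ 2.63 -0.13  0.01]
[[405.11117874 392.00440153]]
[[405.31019833 294.98523163]]
[[405.54410888 177.70361066]]
```

View pics/w2.png

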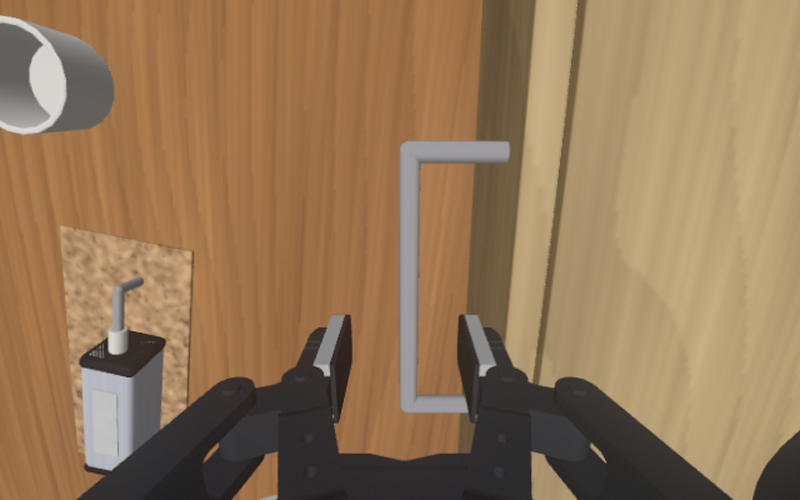

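The bar runs vertically at u≈410, between the pads (345 and 465). I'll descend and grip it.

```bash
python3 -m crank '[[[0.6,-0.1,0.1],[0,0,0],0.5],[[0.7,0,0],[0,0,0],0.5],[[0.7,0,0],[0,0,0],0.5],[[0.6,0,0],[0,0,0],0.5],[[0,0,0],[0,0,0],0.3],[[0,0,0],[0,0,0],0],[[0,0,0],[0,0,0],0],[[0,0,0],[0,0,0],0],[[0,0,0],[0,0,0],0]]' 80
python3 - <<'E'
from h import *
plan([669,-133,88])
E
```

```text
time_s: 7.9
ee_pos: [668.7, -132.1, 87.4]
orientation: [-0.04, 0.706, 0.04, 0.706]
force: [-0.1, 0.0, 0.4]
finger_gap: 8.0
t 7.9 p [ 668.7 -132.1   87.4] F [-0.1  0.   0.4] gap 7.991155124515007 q [-0.3   0.69 -0.01  0.87  0.    1.15]
[[-0.001 -0.114  0.994]
 [ 0.     0.994  0.114]
 [-1.     0.    -0.001]]
turn shares(tool) [ 0.01 -0.01 -0.  ]  shift shares now-axes [-0.02 -0.04  0.01]  after-turn axes [-0.02 -0.04  0.01]
```

```bash
python3 -m crank '[[[0,0,-0.2],[0,0,0],0],[[0,0,-0.3],[0,0,0],0],[[0,0,-0.4],[0,0,0],0],[[0,0,-0.5],[0,0,0],0],[[0,0,-0.7],[0,0,0],0],[[0,0,-0.7],[0,0,0],0],[[0,0,-0.7],[0,0,0],0],[[0,0,-0.7],[0,0,0],0],[[0,0,-0.7],[0,0,0],0],[[0,0,-0.6],[0,0,0],0]]' 
python3 -m crank '[[[0,0,-0.4],[0,0,0],0],[[0,0,-0.2],[0,0,0],0],[[0,0,-0.1],[0,0,0],0],[[0,0,0],[0,0,0],0]]' 
python3 - <<'E'
from h import *
plan([669,-133,88])
E
```

```text
time_s: 9.15
ee_pos: [530.9, -147.5, 87.4]
orientation: [-0.04, 0.706, 0.04, 0.706]
force: [2.3, 0.3, -3.9]
finger_gap: 7.4
time_s: 9.65
ee_pos: [514.7, -149.4, 87.4]
orientation: [-0.04, 0.706, 0.041, 0.706]
force: [0.6, 1.0, -5.6]
finger_gap: 7.7
t 9.65 p [ 514.7 -149.4   87.4] F [ 0.6  1.  -5.6] gap 7.655339447464768 q [-0.42  0.46 -0.44  0.67  0.    1.04]
[[-0.001 -0.114  0.993]
 [ 0.001  0.993  0.114]
 [-1.     0.001 -0.001]]
turn shares(tool) [ 0.01 -0.01 -0.01]  shift shares now-axes [-0.03 -0.05  6.21]  after-turn axes [-0.02 -0.05  6.21]
```

```bash
python3 -m crank '[[[0,0,-0.1],[0,0,0],0],[[0,0,-0.1],[0,0,0],0],[[0,0,0],[0,0,0],0],[[0,0,0],[0,0,0],0]]' 
python3 - <<'E'
from h import *
plan([669,-133,88])
c=cam('top');save('t2.png',c['frame'],4,(250,80,450,230))
E
```

```text
time_s: 10.15
ee_pos: [514.6, -149.4, 87.5]
orientation: [-0.04, 0.703, 0.042, 0.709]
force: [14.6, 4.8, -18.8]
finger_gap: 6.9
t 10.15 p [ 514.6 -149.4   87.5] F [ 14.6   4.8 -18.8] gap 6.922970991024095 q [-0.42  0.46 -0.45  0.66  0.01  1.03]
[[ 0.009 -0.115  0.993]
 [ 0.003  0.993  0.115]
 [-1.     0.002  0.009]]
turn shares(tool) [ 0.03  0.13 -0.03]  shift shares now-axes [ 0.04 -0.06  6.21]  after-turn axes [-0.02 -0.05  6.21]
```

View pics/t2.png

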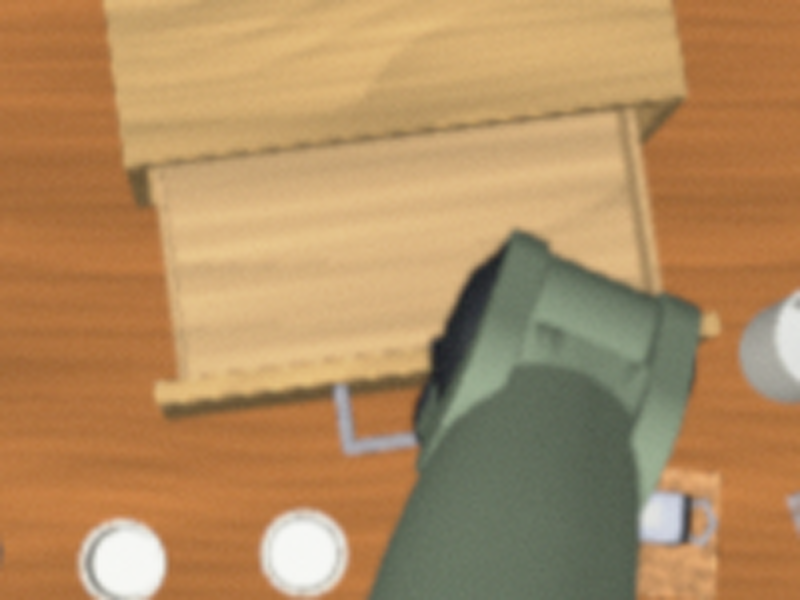

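The drawer is at its stop: force is up to 14 N and the travel was 155 mm. I'll release the bar, lift and go over the nearest ramekin.

```bash
python3 -m crank '[[[0,0,0.2],[0,0,0],0],[[0,0,0],[0,0,0],0.3],[[0,0,0],[0,0,0],0.45],[[0,0,0],[0,0,0],0.45],[[0,0,0],[0,0,0],0.45],[[-0.6,0,0],[0,0,0],0.45],[[-1,0,0],[0,0,0],0.45],[[-1,0,0],[0,0,0],0.6],[[-1,0.3,0],[0,0,0],1],[[-0.7,1,-0.7],[0,0,0],1]]' 
python3 -m crank '[[[0,1,-0.7],[0,0,0],1],[[0,1,-0.7],[0,0,0],1],[[0,1,-0.6],[0,0,0],1],[[0,0,0],[0,0,0],1],[[0,0,0],[0,0,0],1]]' 
python3 - <<'E'
from h import *
plan([436,-49,25])
c=cam('wrist');save('w3.png',c['frame'],1.25)
print(proj(c,[436,-49,46])*1.25)
E
```

```text
time_s: 11.45
ee_pos: [495.4, -120.2, 197.7]
orientation: [-0.04, 0.705, 0.039, 0.707]
force: [-0.3, 0.8, 0.4]
finger_gap: 84.2
time_s: 12.08
ee_pos: [436.7, -51.1, 196.2]
orientation: [-0.041, 0.705, 0.04, 0.707]
force: [0.6, -1.3, 0.1]
finger_gap: 85.3
t 12.075 p [436.7 -51.1 196.2] F [ 0.6 -1.3  0.1] gap 85.3304864690951 q [-0.28  0.17 -0.54  0.86 -0.    1.17]
[[ 0.002 -0.114  0.994]
 [-0.001  0.994  0.114]
 [-1.    -0.001  0.002]]
turn shares(tool) [0.01 0.03 0.02]  shift shares now-axes [ 6.85  0.1  -0.03]  after-turn axes [ 6.85  0.09 -0.02]
[[403.49725467 236.43738132]]
```

View pics/w3.png

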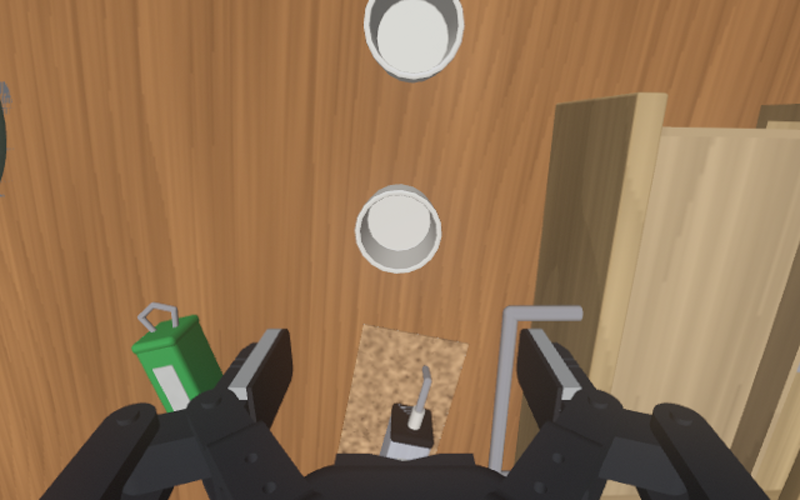

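The rim of ramekin r2 is centred at (398,230) and the rim of r1 at about (414,28).

```bash
python3 - <<'E'
from h import *
c=cam('wrist')
print(onz(c,398*.8,230*.8,46),onz(c,414*.8,28*.8,46))
p=onz(c,398*.8,230*.8,46)
plan([p[0],p[1],25])
E
```

```text
[431.4463626  -44.69305944  46.        ] [427.13544906  87.14763818  46.        ]
t 12.175 p [436.6 -51.4 195.7] F [0.9 0.4 0.4] gap 85.82383224116997 q [-0.29  0.17 -0.54  0.86 -0.    1.17]
[[ 0.001 -0.113  0.994]
 [-0.001  0.994  0.113]
 [-1.    -0.001  0.001]]
turn shares(tool) [-0.    0.02  0.01]  shift shares now-axes [ 6.83  0.29 -0.18]  after-turn axes [ 6.83  0.29 -0.18]
```

```bash
python3 -m crank '[[[1,0.25,-0.16],[0,0,0],1],[[1,0,0],[0,0,0],1],[[1,0,0],[0,0,0],1],[[1,0,0],[0,0,0],1],[[1,0,0],[0,0,0],1],[[1,0,0],[0,0,0],1],[[0.5,0,0],[0,0,0],1],[[0.33,0,0],[0,0,0],1],[[0,0,0],[0,0,0],1],[[0,0,0],[0,0,0],1]]' 
python3 - <<'E'
from h import *
plan([432,-46,25])
c=cam('wrist');save('w4.png',c['frame'],1.25)
E
```

```text
time_s: 13.42
ee_pos: [431.5, -45.1, 25.1]
orientation: [-0.04, 0.706, 0.04, 0.706]
force: [0.2, -0.8, -0.8]
finger_gap: 85.5
t 13.425 p [431.5 -45.1  25.1] F [ 0.2 -0.8 -0.8] gap 85.50780706286122 q [-0.27  0.42 -0.75  0.4  -0.    1.18]
[[ 0.001 -0.114  0.994]
 [-0.     0.994  0.114]
 [-1.    -0.     0.001]]
turn shares(tool) [0.01 0.01 0.01]  shift shares now-axes [ 0.   -0.04  0.02]  after-turn axes [ 0.   -0.04  0.02]
```

View pics/w4.png

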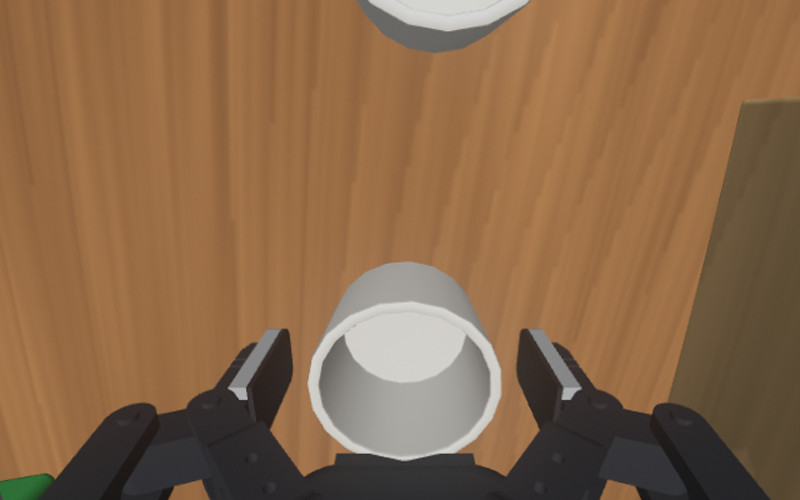

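```bash
python3 -m crank '[[[0,0,0],[0,0,0],0.6],[[0,0,0],[0,0,0],0.4],[[0,0,0],[0,0,0],0.4],[[0,0,0],[0,0,0],0.4],[[-0.5,0,0],[0,0,0],0.4],[[-1,0,0],[0,0,0],0.4],[[-1,0,0],[0,0,0],0.4],[[-1,0,0],[0,0,0],0.4],[[-1,0,0],[0,0,0],0.4],[[-1,0,0],[0,0,0],0.4]]' 40
python3 -m crank '[[[-1,0,0],[0,0,0],0.4],[[0,-1,0.8],[0,0,0],0.4],[[0,-1,0.8],[0,0,0],0.4],[[0,-1,0.9],[0,0,0],0.4],[[0,-1,0.9],[0,0,0],0.4],[[0,-1,0.9],[0,0,0],0.4],[[0,-1,0.9],[0,0,0],0.4],[[0,-1,1],[0,0,0],0.4],[[0,-1,1],[0,0,0],0.4],[[0,-1,1],[0,0,0],0.4]]' 
python3 -m crank '[[[0,-0.36,0],[0,0,0],0.4],[[0,0,0],[0,0,0],0.4],[[0,0,0],[0,0,0],0.4]]'
python3 - <<'E'
from h import *
plan([663,-255,48])
c=cam('wrist');save('w5.png',c['frame'],1.25)
E
```

```text
time_s: 14.72
ee_pos: [430.5, -44.7, 163.4]
orientation: [-0.04, 0.706, 0.04, 0.706]
force: [0.4, -0.6, -2.4]
finger_gap: 63.0
time_s: 15.98
ee_pos: [660.5, -245.5, 187.3]
orientation: [-0.04, 0.706, 0.04, 0.706]
force: [1.2, -0.6, -1.4]
finger_gap: 62.9
time_s: 16.35
ee_pos: [660.3, -253.2, 187.2]
orientation: [-0.04, 0.706, 0.041, 0.706]
force: [-0.7, 1.1, -0.1]
finger_gap: 62.7
t 16.35 p [ 660.3 -253.2  187.2] F [-0.7  1.1 -0.1] gap 62.74132341450421 q [-0.47  0.66  0.2   1.11  0.    0.99]
[[-0.001 -0.114  0.993]
 [ 0.001  0.993  0.114]
 [-1.     0.001 -0.001]]
turn shares(tool) [ 0.01 -0.01 -0.01]  shift shares now-axes [ 5.57 -0.09  0.1 ]  after-turn axes [ 5.57 -0.08  0.1 ]
```

View pics/w5.png

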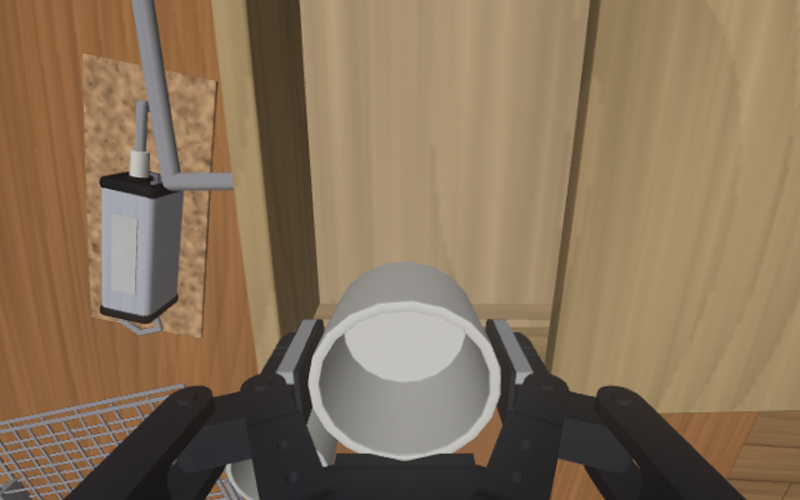

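```bash
python3 -m crank '[[[0.8,0,0.05],[0,0,0],0.4],[[1,0,0],[0,0,0],0.4],[[1,0,0],[0,0,0],0.4],[[0.8,0,0],[0,0,0],0.4],[[0.7,0,0],[0,0,0],0.4],[[0.6,0,0],[0,0,0],0.4],[[0.4,0,0],[0,0,0],0.4],[[0.2,0,0],[0,0,0],0.4],[[0.1,0,0],[0,0,0],0.4],[[0,0,0],[0,0,0],0.4]]' 
python3 - <<'E'
from h import *
plan([663,-255,48])
E
```

```text
time_s: 17.65
ee_pos: [662.7, -254.0, 47.3]
orientation: [-0.04, 0.706, 0.04, 0.706]
force: [-0.6, 0.5, -2.1]
finger_gap: 62.8
t 17.65 p [ 662.7 -254.    47.3] F [-0.6  0.5 -2.1] gap 62.767630578209044 q [-0.47  0.78  0.05  0.84  0.    0.99]
[[ 0.    -0.114  0.994]
 [-0.     0.994  0.114]
 [-1.    -0.     0.   ]]
turn shares(tool) [0.01 0.01 0.  ]  shift shares now-axes [-0.03 -0.04  0.01]  after-turn axes [-0.03 -0.04  0.01]
```

```bash
python3 -m crank '[[[0.08,0,0],[0,0,0],0.4],[[0,0,0],[0,0,0],0.6],[[0,0,0],[0,0,0],0.85],[[0,0,0],[0,0,0],0.95],[[0,0,0],[0,0,0],0.95],[[-0.3,0,0],[0,0,0],0.95],[[-0.8,0,0],[0,0,0],0.95],[[-1,0,0],[0,0,0],0.95],[[-1,0,0],[0,0,0],0.95],[[-1,0,0],[0,0,0],0.95]]' 
python3 - <<'E'
from h import *
c=cam('wrist');save('w6.png',c['frame'],1.25);st()
E
```

```text
time_s: 18.9
ee_pos: [662.6, -254.1, 150.2]
orientation: [-0.041, 0.706, 0.04, 0.706]
force: [0.8, 0.5, -1.1]
finger_gap: 81.3
t 18.95 p [ 664.4 -255.   154.3] F [ 1.4 -0.4  3.2] gap 81.18352490201491 q [-0.47  0.69  0.16  1.04 -0.    0.99]
[[ 0.006 -0.114  0.993]
 [-0.003  0.994  0.114]
 [-1.    -0.004  0.006]]
```

View pics/w6.png

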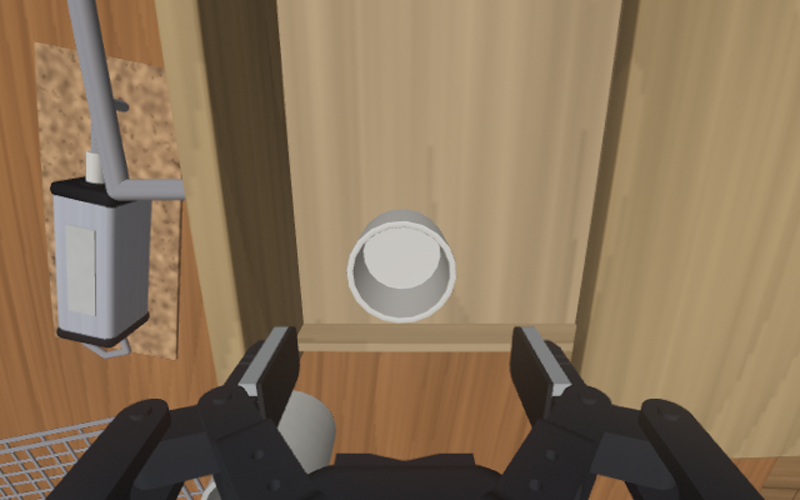

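r2 stands upright in the tray at (400,270), clear of the front and the side wall. Next is r1.

```bash
python3 -m crank '[[[-1,0,0],[0,0,0],1],[[-0.7,1,-0.5],[0,0,0],1],[[0,1,-0.5],[0,0,0],1],[[0,1,-0.5],[0,0,0],1],[[0,1,-0.5],[0,0,0],1],[[0,1,-0.5],[0,0,0],1],[[0,1,-0.5],[0,0,0],1],[[0,1,-0.5],[0,0,0],1],[[0,1,-0.5],[0,0,0],1],[[0,1,-0.5],[0,0,0],1]]' 
python3 -m crank '[[[0,1,-0.6],[0,0,0],1],[[0,1,-0.6],[0,0,0],1],[[0,1,-0.6],[0,0,0],1],[[0,1,-0.7],[0,0,0],1],[[0,0.6,-0.8],[0,0,0],1],[[0,0,0],[0,0,0],1],[[0,0,0],[0,0,0],1]]' 
python3 - <<'E'
from h import *
c=cam('wrist');save('w7.png',c['frame'],1.25);plan([428,86,25])
E
```

```text
time_s: 20.2
ee_pos: [524.7, -42.5, 190.9]
orientation: [-0.04, 0.706, 0.04, 0.706]
force: [-0.7, -0.1, 0.4]
finger_gap: 85.3
time_s: 21.08
ee_pos: [431.1, 61.4, 190.7]
orientation: [-0.04, 0.705, 0.04, 0.707]
force: [-0.1, -0.6, -0.4]
finger_gap: 85.5
t 21.125 p [431.2  61.3 190.6] F [ 0.3 -0.3  0.7] gap 85.3579420061139 q [-0.03  0.16 -0.56  0.84 -0.    1.43]
[[ 0.002 -0.113  0.994]
 [-0.     0.994  0.113]
 [-1.    -0.001  0.002]]
turn shares(tool) [-0.    0.03  0.01]  shift shares now-axes [ 6.62  1.   -0.03]  after-turn axes [ 6.62  1.   -0.02]
```

View pics/w7.png

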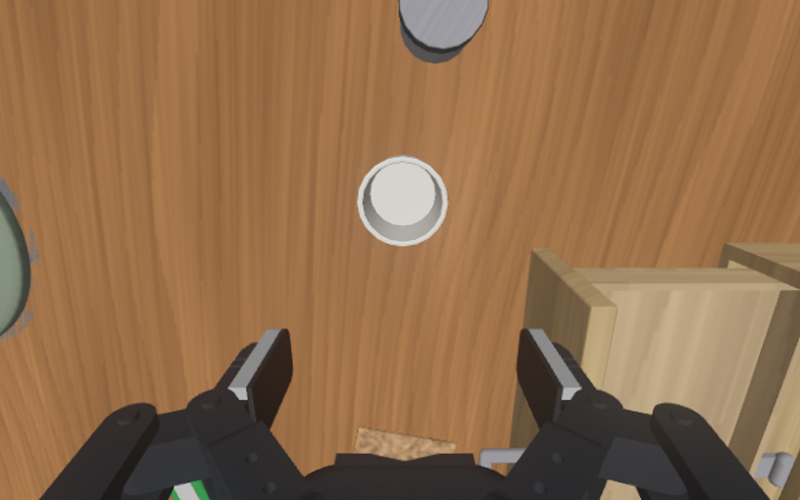

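```bash
python3 - <<'E'
from h import *
c=cam('wrist')
p=onz(c,402.5*.8,200*.8,46);print(p,onz(c,444*.8,8*.8,62))
plan([p[0],p[1],25])
E
```

```text
[426.64889048  91.16998832  46.        ] [437.54743146 207.6015529   62.        ]
t 21.175 p [431.2  61.2 190.4] F [ 0.4 -0.7 -0.3] gap 85.54053060870407 q [-0.03  0.17 -0.56  0.84 -0.    1.43]
[[ 0.001 -0.113  0.994]
 [-0.     0.994  0.113]
 [-1.    -0.     0.001]]
turn shares(tool) [-0.    0.02  0.01]  shift shares now-axes [ 6.62  1.21 -0.05]  after-turn axes [ 6.62  1.21 -0.04]
```

```bash
python3 -m crank '[[[0.5,1,-0.05],[0,0,0],1],[[1,0.17,0],[0,0,0],1],[[1,0,0],[0,0,0],1],[[1,0,0],[0,0,0],1],[[1,0,0],[0,0,0],1],[[1,0,0],[0,0,0],1],[[0.7,0,0],[0,0,0],1],[[0.42,0,0],[0,0,0],1],[[0,0,0],[0,0,0],1],[[0,0,0],[0,0,0],1]]' 
python3 -m crank '[[[0,0,0],[0,0,0],0.6],[[0,0,0],[0,0,0],0.4],[[0,0,0],[0,0,0],0.4],[[0,0,0],[0,0,0],0.4]]' 
python3 - <<'E'
from h import *
plan([654,-176,190])
c=cam('wrist');save('w8.png',c['frame'],1)
E
```

```text
time_s: 22.42
ee_pos: [426.2, 90.5, 25.0]
orientation: [-0.04, 0.706, 0.04, 0.706]
force: [-0.3, 0.4, 0.3]
finger_gap: 85.7
time_s: 22.92
ee_pos: [426.2, 90.7, 25.4]
orientation: [-0.04, 0.705, 0.04, 0.707]
force: [0.3, -1.0, 5.2]
finger_gap: 60.9
t 22.925 p [426.2  90.7  25.4] F [ 0.3 -1.   5.2] gap 60.893324934585856 q [ 0.04  0.42 -0.75  0.4  -0.    1.5 ]
[[ 0.002 -0.114  0.993]
 [-0.     0.993  0.114]
 [-1.    -0.     0.002]]
turn shares(tool) [0.01 0.02 0.  ]  shift shares now-axes [ -6.57 -11.64   7.85]  after-turn axes [ -6.58 -11.63   7.85]
```

View pics/w8.png

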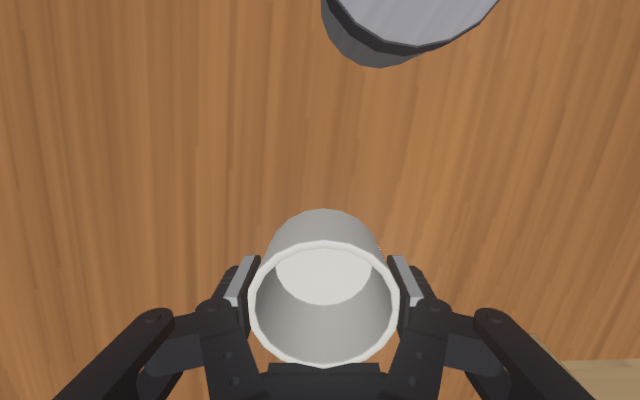

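```bash
python3 -m crank '[[[-0.6,0,0],[0,0,0],0.4],[[-1,0,0],[0,0,0],0.4],[[-1,0,0],[0,0,0],0.4],[[-1,0,0],[0,0,0],0.4],[[-1,0,0],[0,0,0],0.4],[[-1,0,0],[0,0,0],0.4],[[-1,-0.6,0.3],[0,0,0],0.4],[[0,-1,0.65],[0,0,0],0.4],[[0,-1,0.7],[0,0,0],0.4],[[0,-1,0.7],[0,0,0],0.4]]'
python3 -m crank '[[[0,-1,0.7],[0,0,0],0.4],[[0,-1,0.7],[0,0,0],0.4],[[0,-1,0.7],[0,0,0],0.4],[[0,-1,0.7],[0,0,0],0.4],[[0,-1,0.7],[0,0,0],0.4],[[0,-1,0.7],[0,0,0],0.4],[[0,-1,0.7],[0,0,0],0.4],[[0,-1,0.6],[0,0,0],0.4],[[0,0,0],[0,0,0],0.4],[[0,0,0],[0,0,0],0.4]]' 
python3 - <<'E'
from h import *
plan([654,-176,46])
c=cam('wrist');save('w9.png',c['frame'],1)
E
```

```text
time_s: 24.22
ee_pos: [494.4, 7.3, 189.8]
orientation: [-0.04, 0.706, 0.04, 0.706]
force: [0.2, 0.9, -1.2]
finger_gap: 61.2
time_s: 25.48
ee_pos: [652.7, -174.6, 189.1]
orientation: [-0.04, 0.706, 0.041, 0.705]
force: [-0.6, -0.1, -1.5]
finger_gap: 61.1
t 25.475 p [ 652.7 -174.6  189.1] F [-0.6 -0.1 -1.5] gap 61.06310553181663 q [-0.37  0.6   0.1   1.07  0.    1.09]
[[-0.001 -0.114  0.994]
 [ 0.001  0.994  0.114]
 [-1.     0.001 -0.001]]
turn shares(tool) [ 0.01 -0.02 -0.01]  shift shares now-axes [ 5.72 -0.07  0.05]  after-turn axes [ 5.72 -0.06  0.05]
```

View pics/w9.png

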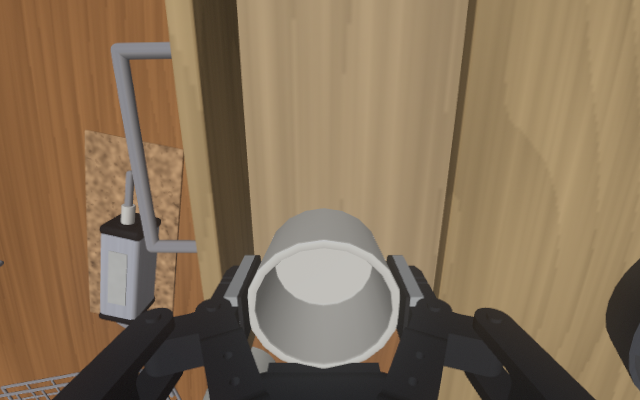

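```bash
python3 -m crank '[[[0.9,0,0.05],[0,0,0],0.4],[[1,0,0],[0,0,0],0.4],[[1,0,0],[0,0,0],0.4],[[0.8,0,0],[0,0,0],0.4],[[0.7,0,0],[0,0,0],0.4],[[0.6,0,0],[0,0,0],0.4],[[0.4,0,0],[0,0,0],0.4],[[0.2,0,0],[0,0,0],0.4],[[0.1,0,0],[0,0,0],0.4],[[0,0,0],[0,0,0],0.4]]' 
python3 -m crank '[[[0,0,0],[0,0,0],0.6],[[0,0,0],[0,0,0],0.85],[[0,0,0],[0,0,0],0.95],[[0,0,0],[0,0,0],0.95],[[-0.3,0,0],[0,0,0],0.95],[[-0.8,0,0],[0,0,0],0.95],[[-1,0,0],[0,0,0],0.95],[[-1,0,0],[0,0,0],0.95],[[-1,0,0],[0,0,0],0.95],[[-1,0,0],[0,0,0],1]]' 
python3 - <<'E'
from h import *
c=cam('wrist');save('w10.png',c['frame'],1);plan([437,209,190])
E
```

```text
time_s: 26.78
ee_pos: [654.9, -175.1, 47.3]
orientation: [-0.04, 0.706, 0.04, 0.706]
force: [0.4, -0.7, -1.4]
finger_gap: 61.1
time_s: 28.02
ee_pos: [654.8, -175.0, 176.0]
orientation: [-0.04, 0.706, 0.04, 0.706]
force: [1.5, 0.1, -0.1]
finger_gap: 85.4
t 28.075 p [ 656.5 -175.7  180. ] F [ 0.4 -0.4  2.7] gap 85.42474632488172 q [-0.37  0.61  0.09  1.04  0.    1.09]
[[ 0.006 -0.114  0.993]
 [-0.002  0.994  0.114]
 [-1.    -0.003  0.005]]
turn shares(tool) [0.01 0.08 0.04]  shift shares now-axes [-0.48 16.28 -6.97]  after-turn axes [-0.4  16.28 -6.98]
```

View pics/w10.png

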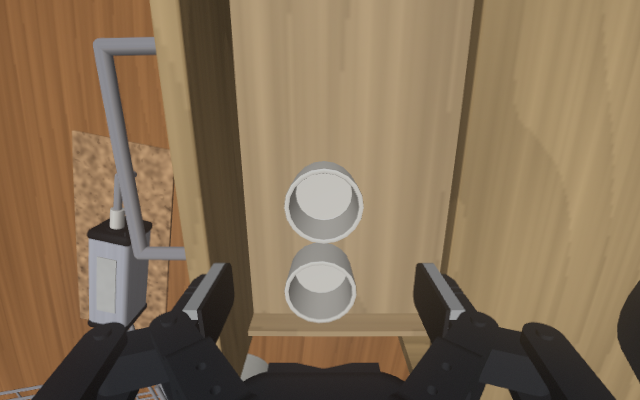

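Both ramekins stand in the tray, at (323,205) and (320,292). Next is the tin.

```bash
python3 -m crank '[[[-0.4,1,-0.4],[0,0,0],1],[[0,1,-0.4],[0,0,0],1],[[0,1,-0.4],[0,0,0],1],[[0,1,-0.4],[0,0,0],1],[[0,1,-0.4],[0,0,0],1],[[0,1,-0.4],[0,0,0],1],[[0,1,-0.4],[0,0,0],1],[[0,1,-0.4],[0,0,0],1],[[0,1,-0.4],[0,0,0],1],[[0,1,-0.4],[0,0,0],1]]' 
python3 -m crank '[[[0,1,-0.5],[0,0,0],1],[[0,1,-0.5],[0,0,0],1],[[0,1,-0.5],[0,0,0],1],[[0,1,-0.5],[0,0,0],1],[[0,0.6,-0.5],[0,0,0],1],[[0,0,-0.5],[0,0,0],1],[[0,0,0],[0,0,0],1],[[0,0,0],[0,0,0],1]]' 
python3 - <<'E'
from h import *
c=cam('wrist');save('w11.png',c['frame'],1.25);plan([437,209,35])
E
```

```text
time_s: 29.32
ee_pos: [526.5, 62.7, 184.6]
orientation: [-0.04, 0.706, 0.04, 0.706]
force: [1.0, -0.4, -0.3]
finger_gap: 85.5
time_s: 30.32
ee_pos: [439.9, 167.2, 184.7]
orientation: [-0.04, 0.706, 0.04, 0.706]
force: [1.0, 0.2, 0.7]
finger_gap: 85.7
t 30.375 p [440.  167.2 184.7] F [-0.1 -0.3  0.4] gap 85.26863982997816 q [ 0.21  0.23 -0.49  0.85 -0.    1.66]
[[ 0.001 -0.113  0.994]
 [-0.     0.994  0.113]
 [-1.    -0.     0.001]]
turn shares(tool) [-0.01  0.01  0.  ]  shift shares now-axes [5.99 1.68 0.06]  after-turn axes [5.99 1.68 0.07]
```

View pics/w11.png

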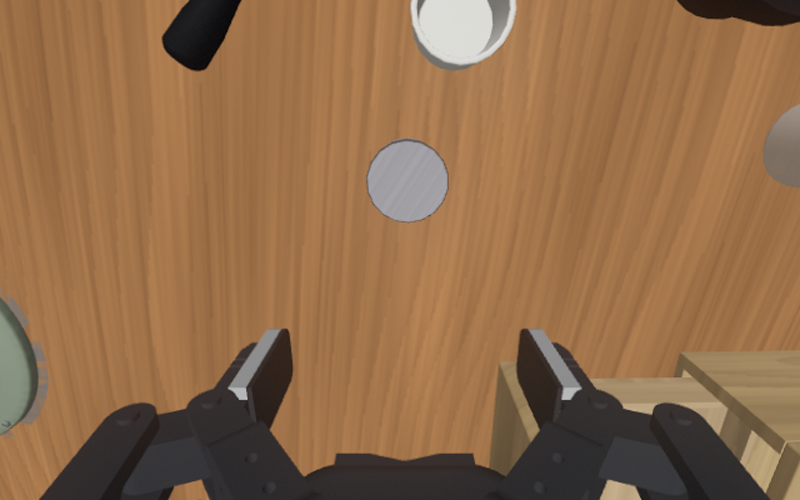

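```bash
python3 - <<'E'
from h import *
c=cam('wrist')
p=onz(c,408*.8,181*.8,62);print(p,onz(c,464*.8,8*.8,46))
plan([p[0],p[1],37])
E
```

```text
[437.04527268 213.55842303  62.        ] [458.79476601 317.57737833  46.        ]
t 30.425 p [440.  167.2 184.6] F [ 0.7 -0.7  0.1] gap 85.3708136918419 q [ 0.21  0.23 -0.49  0.85 -0.    1.66]
[[ 0.001 -0.113  0.994]
 [-0.     0.994  0.113]
 [-1.    -0.     0.001]]
turn shares(tool) [-0.01  0.01  0.  ]  shift shares now-axes [5.91 1.86 0.09]  after-turn axes [5.91 1.85 0.09]
```

```bash
python3 -m crank '[[[0,1,0.09],[0,0,0],1],[[1,0.8,0],[0,0,0],1],[[1,0,0],[0,0,0],1],[[1,0,0],[0,0,0],1],[[1,0,0],[0,0,0],1],[[0.9,0,0],[0,0,0],1],[[0.6,0,0],[0,0,0],1],[[0.4,0,0],[0,0,0],1],[[0,0,0],[0,0,0],1],[[0,0,0],[0,0,0],1]]' 
python3 -m crank '[[[0,0,0],[0,0,0],0.6],[[0,0,0],[0,0,0],0.4],[[0,0,0],[0,0,0],0.3],[[0,0,0],[0,0,0],0.3],[[0,0,0],[0,0,0],0.3]]' 
python3 - <<'E'
from h import *
plan([645,-96,205])
c=cam('wrist');save('w12.png',c['frame'],1)
E
```

```text
time_s: 31.68
ee_pos: [437.0, 212.8, 37.6]
orientation: [-0.04, 0.706, 0.04, 0.706]
force: [0.7, 0.1, 0.2]
finger_gap: 85.2
time_s: 32.3
ee_pos: [436.7, 212.8, 37.8]
orientation: [-0.04, 0.706, 0.04, 0.706]
force: [-1.2, -0.7, 6.0]
finger_gap: 50.9
t 32.3 p [436.7 212.8  37.8] F [-1.2 -0.7  6. ] gap 50.91791277146579 q [ 0.3   0.46 -0.61  0.49  0.    1.76]
[[ 0.001 -0.114  0.993]
 [ 0.     0.993  0.114]
 [-1.     0.     0.001]]
turn shares(tool) [ 0.01  0.01 -0.  ]  shift shares now-axes [ -6.68 -13.22   6.88]  after-turn axes [ -6.69 -13.22   6.88]
```

View pics/w12.png

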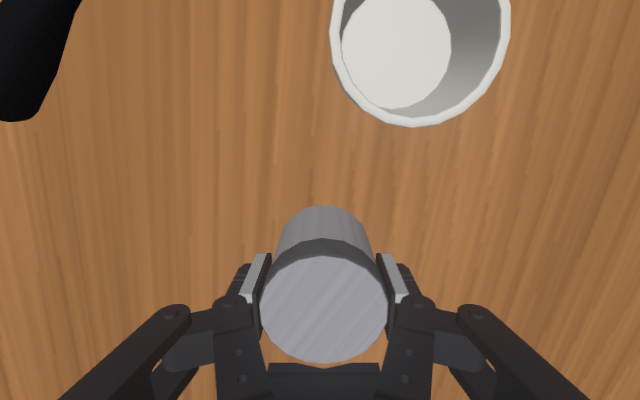

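```bash
python3 -m crank '[[[-0.7,0,0],[0,0,0],0.3],[[-1,0,0],[0,0,0],0.3],[[-1,0,0],[0,0,0],0.3],[[-1,0,0],[0,0,0],0.3],[[-1,0,0],[0,0,0],0.3],[[-1,0,0],[0,0,0],0.3],[[-1,-0.5,0],[0,0,0],0.3],[[0,-1,0.5],[0,0,0],0.3],[[0,-1,0.5],[0,0,0],0.3],[[0,-1,0.5],[0,0,0],0.3]]'
python3 -m crank '[[[0,-1,0.5],[0,0,0],0.3],[[0,-1,0.5],[0,0,0],0.3],[[0,-1,0.5],[0,0,0],0.3],[[0,-1,0.5],[0,0,0],0.3],[[0,-1,0.5],[0,0,0],0.3],[[0,-1,0.5],[0,0,0],0.3],[[0,-1,0.6],[0,0,0],0.3],[[0,-1,0.6],[0,0,0],0.3],[[0,-1,0.6],[0,0,0],0.3],[[0,-0.7,0.6],[0,0,0],0.3]]' 
python3 -m crank '[[[0,0,0.5],[0,0,0],0.3],[[0,0,0],[0,0,0],0.3]]'
python3 - <<'E'
from h import *
plan([645,-96,58])
c=cam('wrist');save('w13.png',c['frame'],1)
E
```

```text
time_s: 33.6
ee_pos: [483.8, 129.3, 204.7]
orientation: [-0.04, 0.706, 0.04, 0.706]
force: [-0.3, 0.1, -1.6]
finger_gap: 51.2
time_s: 34.85
ee_pos: [645.6, -96.6, 204.3]
orientation: [-0.04, 0.706, 0.04, 0.706]
force: [0.0, -0.1, -1.7]
finger_gap: 50.9
time_s: 35.1
ee_pos: [658.0, -94.3, 204.0]
orientation: [-0.04, 0.706, 0.04, 0.706]
force: [-0.4, 0.4, -1.4]
finger_gap: 50.8
t 35.1 p [658.  -94.3 204. ] F [-0.4  0.4 -1.4] gap 50.79459660991522 q [-0.25  0.57  0.08  1.08  0.    1.2 ]
[[-0.001 -0.114  0.994]
 [ 0.     0.994  0.114]
 [-1.     0.    -0.001]]
turn shares(tool) [ 0.01 -0.01 -0.  ]  shift shares now-axes [ 5.84 -0.01 -0.52]  after-turn axes [ 5.84 -0.01 -0.52]
```

View pics/w13.png

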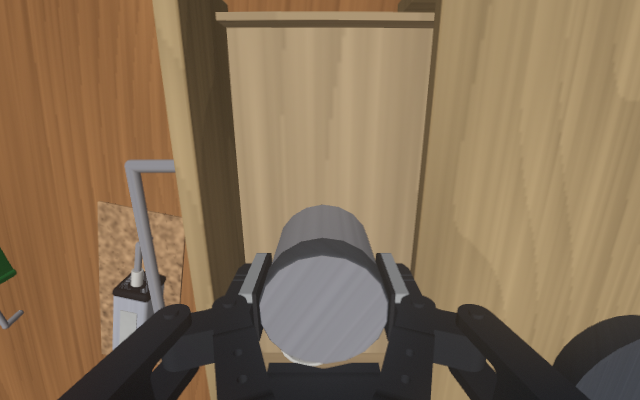

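```bash
python3 -m crank '[[[0.9,0,-0.5],[0,0,0],0.3],[[1,0,0],[0,0,0],0.3],[[1,0,0],[0,0,0],0.3],[[0.8,0,0],[0,0,0],0.3],[[0.7,0,0],[0,0,0],0.3],[[0.6,0,0],[0,0,0],0.3],[[0.4,0,0],[0,0,0],0.3],[[0.2,0,0],[0,0,0],0.3],[[0.15,0,0],[0,0,0],0.3],[[0,0,0],[0,0,0],0.3]]' 
python3 - <<'E'
from h import *
plan([645,-96,58])
E
```

```text
time_s: 36.4
ee_pos: [645.5, -95.6, 60.9]
orientation: [-0.04, 0.706, 0.04, 0.706]
force: [0.1, -0.2, -1.6]
finger_gap: 51.0
t 36.4 p [645.5 -95.6  60.9] F [ 0.1 -0.2 -1.6] gap 51.04404476269255 q [-0.26  0.67 -0.13  0.77 -0.    1.2 ]
[[ 0.    -0.114  0.994]
 [-0.     0.994  0.114]
 [-1.    -0.     0.   ]]
turn shares(tool) [0.01 0.   0.  ]  shift shares now-axes [ 0.11 -0.01 -0.02]  after-turn axes [ 0.11 -0.01 -0.02]
```

```bash
python3 -m crank '[[[0.1,0,0],[0,0,0],0.3],[[0,0,0],[0,0,0],0.5],[[0,0,0],[0,0,0],0.75],[[0,0,0],[0,0,0],0.9],[[0,0,0],[0,0,0],0.95],[[-0.3,0,0],[0,0,0],0.95],[[-0.8,0,0],[0,0,0],0.95],[[-1,0,0],[0,0,0],0.95],[[-1,0,0],[0,0,0],0.95],[[-1,0,0],[0,0,0],0.95]]' 
python3 -m crank '[[[-1,0,0],[0,0,0],1],[[0,0,0],[0,0,0],1]]'
python3 - <<'E'
from h import *
c=cam('wrist');save('w14.png',c['frame'],1);plan([459,280,190])
E
```

```text
time_s: 37.65
ee_pos: [645.4, -95.6, 162.3]
orientation: [-0.04, 0.706, 0.04, 0.706]
force: [-0.1, 0.6, 0.4]
finger_gap: 81.3
time_s: 37.9
ee_pos: [647.0, -96.0, 188.7]
orientation: [-0.041, 0.704, 0.04, 0.708]
force: [0.2, -0.4, -0.0]
finger_gap: 85.4
t 37.95 p [646.  -95.7 187. ] F [-0.3  0.3 -0.3] gap 85.38491618227845 q [-0.26  0.55  0.01  1.03 -0.    1.2 ]
[[ 0.002 -0.114  0.994]
 [-0.001  0.994  0.114]
 [-1.    -0.001  0.002]]
turn shares(tool) [0.01 0.03 0.01]  shift shares now-axes [-0.15 15.78 -5.72]  after-turn axes [-0.12 15.78 -5.73]
```

View pics/w14.png

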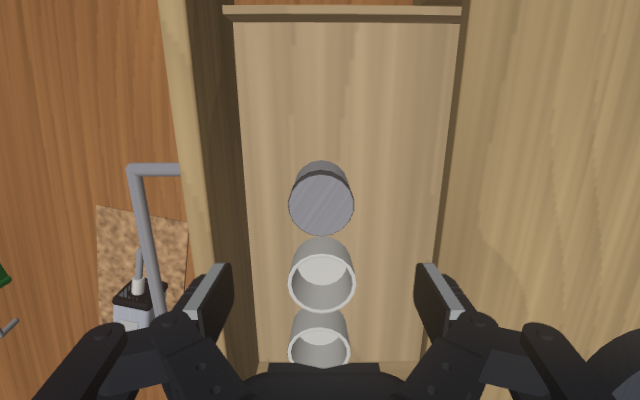

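The tin and both ramekins stand in a row in the tray. Next is the last ramekin.

```bash
python3 -m crank '[[[0,1,-0.3],[0,0,0],1],[[0,1,-0.3],[0,0,0],1],[[0,1,-0.3],[0,0,0],1],[[0,1,-0.3],[0,0,0],1],[[0,1,-0.3],[0,0,0],1],[[0,1,-0.3],[0,0,0],1],[[0,1,-0.4],[0,0,0],1],[[0,1,-0.4],[0,0,0],1],[[0,1,-0.4],[0,0,0],1],[[0,1,-0.4],[0,0,0],1]]' 
python3 -m crank '[[[0,1,-0.4],[0,0,0],1],[[0,1,-0.4],[0,0,0],1],[[0,1,-0.4],[0,0,0],1],[[0,1,-0.4],[0,0,0],1],[[0,1,-0.4],[0,0,0],1],[[0,0.6,-0.3],[0,0,0],1],[[0,0,0],[0,0,0],1],[[0,0,0],[0,0,0],1]]' 
python3 - <<'E'
from h import *
c=cam('wrist');save('w15.png',c['frame'],1.25);plan([459,316,25])
E
```

```text
time_s: 39.2
ee_pos: [531.4, 144.6, 185.6]
orientation: [-0.04, 0.706, 0.04, 0.706]
force: [0.1, 0.4, 0.6]
finger_gap: 85.3
time_s: 40.2
ee_pos: [459.7, 275.3, 185.8]
orientation: [-0.04, 0.706, 0.04, 0.706]
force: [0.1, -0.9, 0.6]
finger_gap: 85.5
t 40.25 p [459.8 275.1 185.8] F [-0.7  0.1 -0.5] gap 85.2036764392285 q [ 0.4   0.35 -0.32  0.9  -0.    1.86]
[[ 0.    -0.113  0.994]
 [-0.     0.994  0.113]
 [-1.    -0.     0.   ]]
turn shares(tool) [-0.01  0.    0.01]  shift shares now-axes [6.43 1.63 0.15]  after-turn axes [6.43 1.63 0.15]
```

View pics/w15.png

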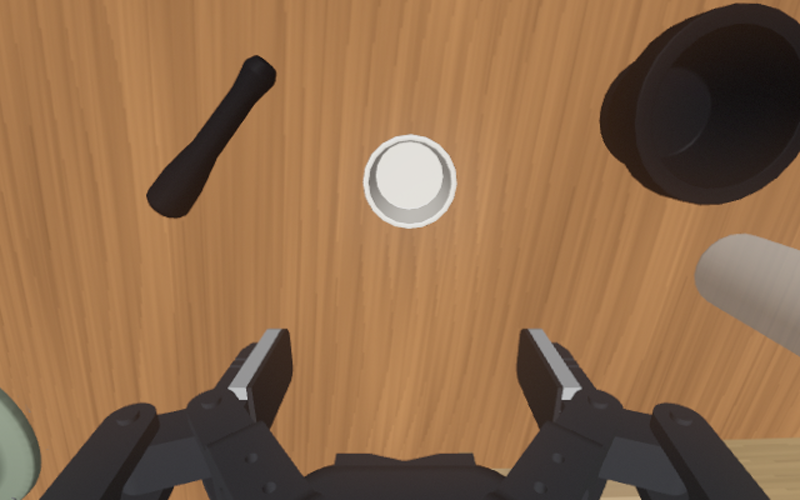

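```bash
python3 - <<'E'
from h import *
c=cam('wrist')
p=onz(c,410*.8,181*.8,46);print(p)
print('mortar edge',onz(c,640*.8,100*.8,78),'foot',onz(c,612*.8,110*.8,40))
plan([p[0],p[1],25])
E
```

```text
[458.52233854 319.32050824  46.        ]
mortar edge [581.59062852 384.13751068  78.        ] foot [585.76107725 380.38262797  40.        ]
t 40.3 p [459.9 275.1 185.8] F [-0.2 -0.2 -0.9] gap 85.37562907768434 q [ 0.4   0.35 -0.32  0.9  -0.    1.86]
[[ 0.    -0.113  0.994]
 [-0.     0.994  0.113]
 [-1.    -0.     0.   ]]
turn shares(tool) [-0.01  0.    0.  ]  shift shares now-axes [6.43 1.77 0.14]  after-turn axes [6.43 1.77 0.15]
```

```bash
python3 -m crank '[[[0.3,1,0.14],[0,0,0],1],[[1,0.74,0],[0,0,0],1],[[1,0,0],[0,0,0],1],[[1,0,0],[0,0,0],1],[[1,0,0],[0,0,0],1],[[1,0,0],[0,0,0],1],[[0.7,0,0],[0,0,0],1],[[0.4,0,0],[0,0,0],1],[[0,0,0],[0,0,0],1],[[0,0,0],[0,0,0],1]]' 
python3 -m crank '[[[0,0,0],[0,0,0],0.6],[[0,0,0],[0,0,0],0.4],[[0,0,0],[0,0,0],0.4],[[0,0,0],[0,0,0],0.4]]' 
python3 - <<'E'
from h import *
plan([636,-17,190])
E
```

```text
time_s: 41.55
ee_pos: [458.6, 319.4, 26.5]
orientation: [-0.04, 0.706, 0.04, 0.706]
force: [0.2, -0.5, -0.1]
finger_gap: 85.1
time_s: 42.05
ee_pos: [458.4, 319.6, 27.1]
orientation: [-0.04, 0.706, 0.041, 0.706]
force: [-2.3, -0.5, 6.7]
finger_gap: 62.9
t 42.05 p [458.4 319.6  27.1] F [-2.3 -0.5  6.7] gap 62.937497114572345 q [ 0.48  0.58 -0.43  0.56 -0.    1.93]
[[ 0.001 -0.114  0.993]
 [ 0.001  0.993  0.114]
 [-1.     0.     0.001]]
turn shares(tool) [ 0.01  0.02 -0.01]  shift shares now-axes [ -6.51 -14.18   5.53]  after-turn axes [ -6.51 -14.18   5.54]
```

```bash
python3 -m crank '[[[-0.5,0,0],[0,0,0],0.4],[[-1,0,0],[0,0,0],0.4],[[-1,0,0],[0,0,0],0.4],[[-1,0,0],[0,0,0],0.4],[[-1,0,0],[0,0,0],0.4],[[-1,0,0],[0,0,0],0.4],[[-1,-0.2,0],[0,0,0],0.4],[[0,-1,0.3],[0,0,0],0.4],[[0,-1,0.3],[0,0,0],0.4],[[0,-1,0.3],[0,0,0],0.4]]'
python3 -m crank '[[[0,-1,0.4],[0,0,0],0.4],[[0,-1,0.4],[0,0,0],0.4],[[0,-1,0.4],[0,0,0],0.4],[[0,-1,0.4],[0,0,0],0.4],[[0,-1,0.4],[0,0,0],0.4],[[0,-1,0.4],[0,0,0],0.4],[[0,-1,0.4],[0,0,0],0.4],[[0,-1,0.4],[0,0,0],0.4],[[0,-1,0.4],[0,0,0],0.4],[[0,-1,0.4],[0,0,0],0.4]]' 
python3 -m crank '[[[0,-1,0.6],[0,0,0],0.4],[[0,0,0],[0,0,0],0.4],[[0,0,0],[0,0,0],0.4]]'
python3 - <<'E'
from h import *
plan([636,-17,48])
c=cam('wrist');save('w16.png',c['frame'],1)
E
```

```text
time_s: 43.3
ee_pos: [489.5, 241.7, 189.1]
orientation: [-0.04, 0.706, 0.04, 0.706]
force: [0.2, 0.1, -1.6]
finger_gap: 63.2
time_s: 44.55
ee_pos: [617.5, 4.5, 188.8]
orientation: [-0.04, 0.706, 0.04, 0.706]
force: [0.1, 0.0, -1.3]
finger_gap: 62.9
time_s: 44.92
ee_pos: [634.5, -17.7, 188.2]
orientation: [-0.04, 0.706, 0.04, 0.706]
force: [-0.5, 0.5, -0.9]
finger_gap: 63.1
t 44.925 p [634.5 -17.7 188.2] F [-0.5  0.5 -0.9] gap 63.147373058216246 q [-0.14  0.52 -0.04  1.01  0.    1.31]
[[-0.001 -0.114  0.994]
 [ 0.     0.994  0.114]
 [-1.     0.001 -0.001]]
turn shares(tool) [ 0.01 -0.01 -0.01]  shift shares now-axes [5.61 0.02 0.07]  after-turn axes [5.61 0.02 0.06]
```

View pics/w16.png

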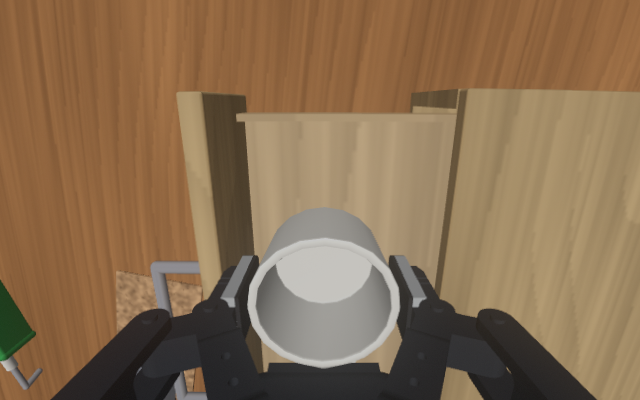

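```bash
python3 -m crank '[[[0.9,0,0.05],[0,0,0],0.4],[[1,0,0],[0,0,0],0.4],[[1,0,0],[0,0,0],0.4],[[0.8,0,0],[0,0,0],0.4],[[0.7,0,0],[0,0,0],0.4],[[0.5,0,0],[0,0,0],0.4],[[0.3,0,0],[0,0,0],0.4],[[0.2,0,0],[0,0,0],0.4],[[0.15,0,0],[0,0,0],0.4],[[0,0,0],[0,0,0],0.4]]' 
python3 -m crank '[[[0,0,0],[0,0,0],0.6],[[0,0,0],[0,0,0],0.85],[[0,0,0],[0,0,0],0.95],[[0,0,0],[0,0,0],0.95],[[-0.3,0,0],[0,0,0],0.95],[[-0.8,0,0],[0,0,0],0.95],[[-1,0,0],[0,0,0],0.95],[[-1,0,0],[0,0,0],0.95],[[-1,0,0],[0,0,0],0.95],[[-1,0,0],[0,0,0],1]]' 
python3 -m crank '[[[-1,0,0],[0,0,0],1],[[0,0,0],[0,0,0],1],[[0,0,0],[0,0,0],1]]'
python3 - <<'E'
from h import *
c=cam('wrist');save('w17.png',c['frame'],1);plan([514.6,-149.4,200])
c=cam('scene');save('s17.png',c['frame'],1.25);
E
```

```text
time_s: 46.22
ee_pos: [636.2, -17.7, 49.6]
orientation: [-0.04, 0.706, 0.04, 0.706]
force: [0.0, -0.9, -1.3]
finger_gap: 63.0
time_s: 47.48
ee_pos: [636.2, -17.6, 178.5]
orientation: [-0.04, 0.706, 0.04, 0.706]
force: [0.4, -0.2, 0.4]
finger_gap: 85.2
time_s: 47.85
ee_pos: [635.8, -17.6, 201.6]
orientation: [-0.04, 0.706, 0.04, 0.706]
force: [1.1, -0.0, 0.4]
finger_gap: 85.2
t 47.9 p [635.5 -17.5 201.1] F [ 0.   0.1 -0.5] gap 85.212668452915 q [-0.14  0.52 -0.02  1.04 -0.    1.31]
[[-0.002 -0.114  0.994]
 [ 0.     0.994  0.114]
 [-1.     0.    -0.002]]
turn shares(tool) [ 0.01 -0.02 -0.01]  shift shares now-axes [ 0.05 -4.69 -5.41]  after-turn axes [ 0.04 -4.69 -5.4 ]
```

View pics/w17.png

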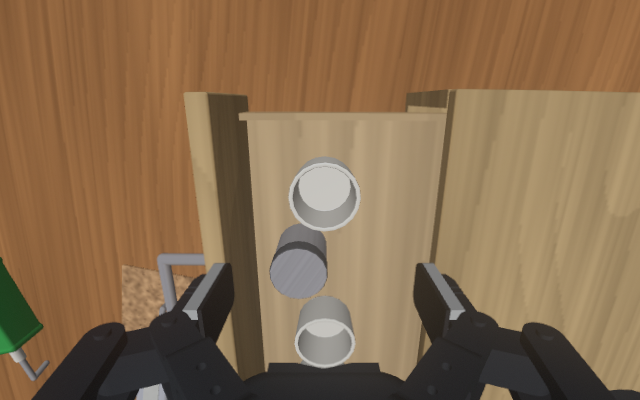

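View pics/s17.png

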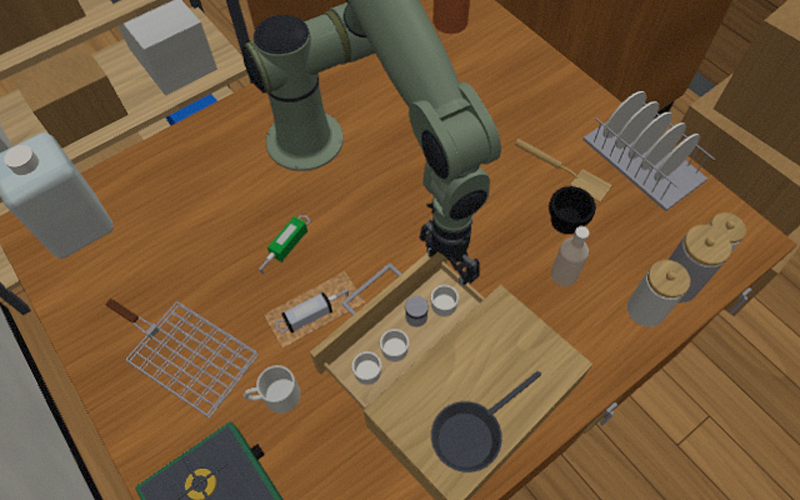

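All four items stand upright in the open drawer. The tin has been knocked a couple of centimetres toward the front, but it is still upright and within range. Now I'll grip the bar again and close the drawer gently.

```bash
python3 -m crank '[[[0,-0.8,-0.9],[0,0,0],0.45],[[0,-0.8,-0.9],[0,0,0],0.45],[[0,-0.8,-0.9],[0,0,0],0.45],[[0,-0.8,-0.9],[0,0,0],0.45],[[0,-0.8,-0.9],[0,0,0],0.45],[[0,-0.7,-0.9],[0,0,0],0.45],[[1,0,0],[0,0,0],0.45],[[1,0,0],[0,0,0],0.45],[[0,0,0],[0,0,0],0.45]]' 
python3 - <<'E'
from h import *
c=cam('wrist');save('w18.png',c['frame'],1);plan([514.6,-149.4,88])
E
```

```text
time_s: 49.08
ee_pos: [513.3, -148.9, 149.6]
orientation: [-0.039, 0.708, 0.041, 0.704]
force: [0.2, 0.1, -0.3]
finger_gap: 38.3
t 49.125 p [ 514.4 -149.3  151. ] F [0.6 0.6 1. ] gap 38.393664170920516 q [-0.42  0.39 -0.37  0.82 -0.    1.04]
[[-0.003 -0.114  0.994]
 [ 0.001  0.994  0.114]
 [-1.     0.002 -0.003]]
turn shares(tool) [ 0.01 -0.04 -0.02]  shift shares now-axes [ 2.52 -0.01  0.01]  after-turn axes [ 2.52 -0.    0.01]
```

View pics/w18.png

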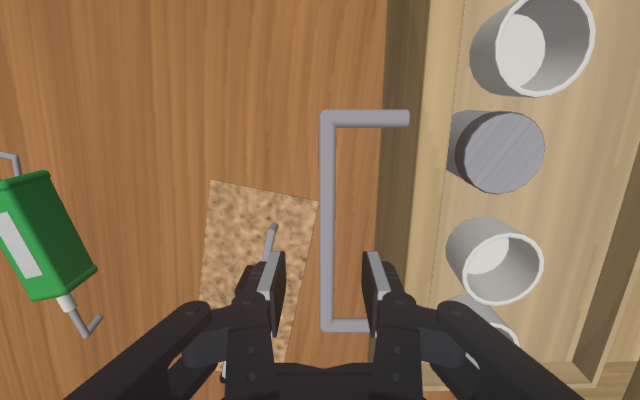

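```bash
python3 -m crank '[[[0.8,0,0],[0,0,0],0.45],[[0.9,0,0],[0,0,0],0.45],[[0.8,0,0],[0,0,0],0.45],[[0,0,0],[0,0,0],0.3],[[0,0,0],[0,0,0],0],[[0,0,0],[0,0,0],0],[[0,0,0],[0,0,0],0],[[0,0,0],[0,0,0],0]]' 80
python3 -m crank '[[[0,0,0.1],[0,0,0],0],[[0,0,0.2],[0,0,0],0],[[0,0,0.3],[0,0,0],0],[[0,0,0.4],[0,0,0],0],[[0,0,0.5],[0,0,0],0],[[0,0,0.5],[0,0,0],0],[[0,0,0.5],[0,0,0],0],[[0,0,0.5],[0,0,0],0],[[0,0,0.5],[0,0,0],0],[[0,0,0.5],[0,0,0],0]]'
python3 -m crank '[[[0,0,0.4],[0,0,0],0],[[0,0,0.3],[0,0,0],0],[[0,0,0.3],[0,0,0],0],[[0,0,0.3],[0,0,0],0],[[0,0,0.2],[0,0,0],0],[[0,0,0.2],[0,0,0],0],[[0,0,0.2],[0,0,0],0],[[0,0,0.2],[0,0,0],0],[[0,0,0],[0,0,0],0],[[0,0,0],[0,0,0],0]]'
python3 - <<'E'
from h import *
plan([668.7,-132.1,88])
E
```

```text
time_s: 50.12
ee_pos: [515.9, -149.9, 90.4]
orientation: [-0.04, 0.706, 0.04, 0.706]
force: [-1.9, -0.0, 5.9]
finger_gap: 7.6
time_s: 51.38
ee_pos: [615.3, -138.7, 90.4]
orientation: [-0.041, 0.706, 0.04, 0.706]
force: [-0.8, 0.3, 6.0]
finger_gap: 7.4
time_s: 52.62
ee_pos: [668.8, -132.7, 90.5]
orientation: [-0.041, 0.705, 0.04, 0.707]
force: [5.1, -1.2, 5.2]
finger_gap: 7.1
t 52.625 p [ 668.8 -132.7   90.5] F [ 5.1 -1.2  5.2] gap 7.061830775236456 q [-0.3   0.69 -0.01  0.87  0.    1.15]
[[ 0.004 -0.114  0.993]
 [-0.001  0.993  0.114]
 [-1.    -0.001  0.004]]
turn shares(tool) [0.01 0.05 0.02]  shift shares now-axes [ 0.1   0.02 -0.  ]  after-turn axes [0.1  0.02 0.  ]
```

```bash
python3 -m crank '[[[0,0,0.1],[0,0,0],0],[[0,0,0],[0,0,0],0.2],[[0,0,0],[0,0,0],0.45],[[0,0,0],[0,0,0],0.45],[[0,0,0],[0,0,0],0.45],[[-0.5,0,0],[0,0,0],0.45],[[-1,0,0],[0,0,0],0.45],[[-1,0,0],[0,0,0],0.5],[[-1,0,0],[0,0,0],0.5],[[-1,0,0],[0,0,0],0.5]]'
python3 -m crank '[[[0,0,-1],[0,0,0],0.6],[[0,0,-1],[0,0,0],0.7],[[0,0,-1],[0,0,0],0.7],[[0,0,-1],[0,0,0],0.7],[[0,0,-1],[0,0,0],0.7],[[0,0,-1],[0,0,0],0.7],[[0,0,0],[0,0,0],0.7],[[0,0,0],[0,0,0],0.7]]'
python3 - <<'E'
from h import *
plan([460,-283,200],np.radians(-6.5))
c=cam('top');save('t19.png',c['frame'],4,(260,80,440,230))
c=cam('wrist');save('w19.png',c['frame'],1.25)
E
```

```text
time_s: 53.88
ee_pos: [669.6, -131.9, 203.4]
orientation: [-0.04, 0.706, 0.04, 0.706]
force: [0.0, -1.2, -0.6]
finger_gap: 42.7
time_s: 54.88
ee_pos: [521.4, -149.3, 202.7]
orientation: [-0.04, 0.705, 0.04, 0.707]
force: [-0.5, 0.5, 0.8]
finger_gap: 59.7
t 54.875 p [ 521.4 -149.3  202.7] F [-0.5  0.5  0.8] gap 59.73128817260768 q [-0.42  0.34 -0.28  0.94  0.    1.04]
[[ 0.002 -0.114  0.994]
 [-0.     0.994  0.114]
 [-1.    -0.001  0.002]]
turn shares(tool) [3.26 0.02 0.01]  shift shares now-axes [ 0.1  -5.03 -3.05]  after-turn axes [ 0.11 -5.59 -1.84]
```

View pics/t19.png

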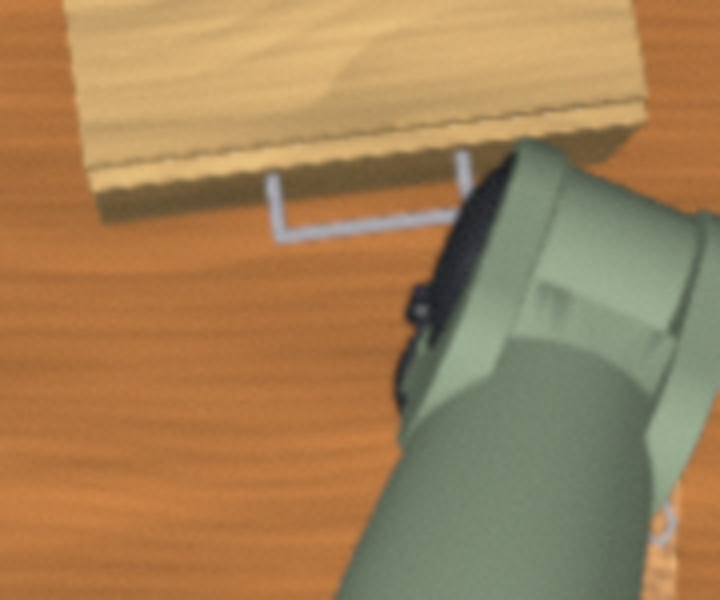

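View pics/w19.png

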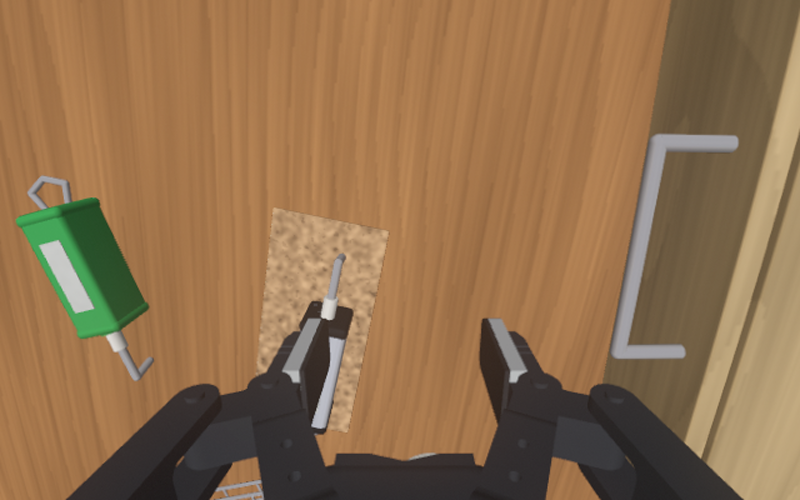

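The drawer front sits where it started (image offset accounted for), so it is shut. The scale's hook tip is at (341,257). I'll go over the case and turn the jaws square to it.

```bash
python3 -m crank '[[[0,0,0],[1,0,0],0.8],[[0,0,0],[1,0,0],0.8],[[0,0,0],[1,0,0],0.8],[[0,0,0],[0.26,0,0],0.8],[[0,-1,-0.4],[0,0,0],0.8],[[0,-1,-0.4],[0,0,0],0.8],[[0,-1,-0.4],[0,0,0],0.8],[[0,-1,-0.4],[0,0,0],0.8],[[0,-1,-0.2],[0,0,0],0.8],[[0,-0.6,0],[0,0,0],0.8]]'
python3 -m crank '[[[0,0,0],[0,0,0],0.8],[[0,0,0],[0,0,0],0.8]]'
python3 - <<'E'
from h import *
plan([460,-283,200],np.radians(-6.5))
c=cam('wrist');save('w20.png',c['frame'],1.25)
E
```

```text
time_s: 56.22
ee_pos: [459.8, -284.2, 202.0]
orientation: [0.04, 0.706, -0.04, 0.706]
force: [-0.1, 0.9, 1.2]
finger_gap: 68.2
time_s: 56.48
ee_pos: [460.1, -282.4, 201.9]
orientation: [0.04, 0.706, -0.04, 0.706]
force: [0.2, -0.1, -1.1]
finger_gap: 68.1
t 56.475 p [ 460.1 -282.4  201.9] F [ 0.2 -0.1 -1.1] gap 68.07819127362949 q [-0.69  0.34 -0.29  0.94  0.    1.  ]
[[-0.     0.113  0.994]
 [ 0.001  0.994 -0.113]
 [-1.     0.001 -0.   ]]
turn shares(tool) [ 0.01 -0.   -0.01]  shift shares now-axes [ 0.07 -0.02  0.  ]  after-turn axes [ 0.07 -0.02  0.  ]
```

View pics/w20.png

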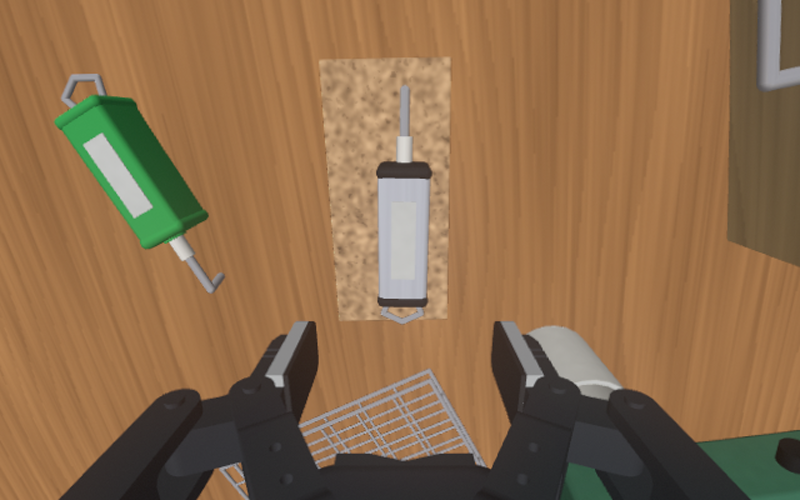

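The case is aligned with the jaws: its centre line is u≈404 and its top runs from v=163 to v=306. The pad corners are (320,60), (450,57), (447,320) and (340,321).

```bash
python3 - <<'E'
from h import *
c=cam('wrist')
k=.8
a=onz(c,404*k,165*k,48);b=onz(c,402.5*k,304*k,48);p=(a+b)/2;print(a,b,p,np.linalg.norm(a-b), np.degrees(np.arctan2((a-b)[1],(a-b)[0])))
pad=[onz(c,u*k,v*k,4)[:2] for u,v in[(320,60),(450,57),(447,320),(340,321)]];print(np.round(pad),np.mean(pad,0))
print('hook tip',onz(c,404*k,86*k,34+3))
plan([p[0],p[1],30],np.radians(-6.5))
E
```

```text
[ 465.6066028  -229.20336155   48.        ] [ 452.40628378 -335.51011496   48.        ] [ 459.00644329 -282.35673825   48.        ] 107.12317323063941 82.92170112370032
[[ 411. -149.]
 [ 509. -158.]
 [ 489. -377.]
 [ 391. -367.]] [ 449.66877647 -262.54884971]
hook tip [ 471.50300108 -176.96129509   37.        ]
t 56.575 p [ 460.  -282.3  201.9] F [-0.5 -0.1  0.2] gap 68.49289664903414 q [-0.69  0.34 -0.29  0.94  0.    1.  ]
[[-0.     0.112  0.994]
 [ 0.     0.994 -0.112]
 [-1.     0.    -0.   ]]
turn shares(tool) [ 0.02 -0.   -0.01]  shift shares now-axes [ 6.88 -0.01 -0.04]  after-turn axes [ 6.88 -0.01 -0.04]
```

```bash
python3 -m crank '[[[0.9,0,-0.04],[0,0,0],0.8],[[1,0,0],[0,0,0],0.8],[[1,0,0],[0,0,0],0.8],[[1,0,0],[0,0,0],0.8],[[1,0,0],[0,0,0],0.8],[[1,0,0],[0,0,0],0.8],[[0.7,0,0],[0,0,0],0.8],[[0.36,0,0],[0,0,0],0.8],[[0,0,0],[0,0,0],0.8]]'
python3 -m crank '[[[0,0,0],[0,0,0],0.6],[[0,0,0],[0,0,0],0.4],[[0,0,0],[0,0,0],0.2],[[0,0,0],[0,0,0],0.2],[[0,0,0],[0,0,0],0.2],[[0,0,0],[0,0,0],0.2]]' 70
python3 - <<'E'
from h import *
plan([460,-283,200],np.radians(-6.5))
c=cam('wrist');save('w21.png',c['frame'],1)
E
```

```text
time_s: 57.7
ee_pos: [458.7, -282.5, 27.7]
orientation: [0.04, 0.706, -0.04, 0.706]
force: [0.1, 0.2, -0.2]
finger_gap: 68.2
time_s: 58.45
ee_pos: [459.6, -283.6, 29.1]
orientation: [0.04, 0.705, -0.041, 0.707]
force: [0.2, 1.3, 6.4]
finger_gap: 37.1
t 58.45 p [ 459.6 -283.6   29.1] F [0.2 1.3 6.4] gap 37.07539602245566 q [-0.69  0.55 -0.48  0.54  0.    0.99]
[[ 0.002  0.113  0.994]
 [-0.001  0.994 -0.113]
 [-1.    -0.001  0.002]]
turn shares(tool) [-0.    0.03  0.02]  shift shares now-axes [-6.84  0.02  0.03]  after-turn axes [-6.84  0.03  0.01]
```

View pics/w21.png

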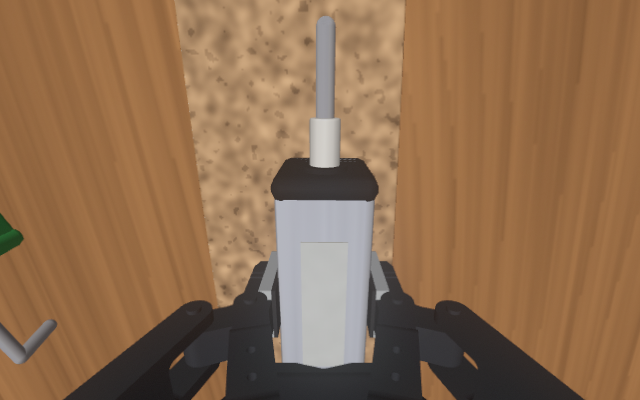

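The scale is gripped (gap 37). I'll lift it and turn it so the hook points at the chest.

```bash
python3 -m crank '[[[-0.5,0,0],[0,0,0],0.2],[[-1,0,0],[0,0,0],0.2],[[-1,0,0],[0,0,0],0.2],[[-1,0,0],[0,0,0],0.2],[[-1,0,0],[0,0,0],0.2],[[-1,0,0],[0,0,0],0.2],[[-0.6,0,0],[1,0,0],0.2],[[0,0,0],[1,0,0],0.2],[[0,0,0],[1,0,0],0.2],[[0,0,0],[1,0,0],0.2]]'
python3 -m crank '[[[0,0,0],[1,0,0],0.2],[[0,0,0],[1,0,0],0.2],[[0,0,0],[1,0,0],0.2],[[0,0,0],[1,0,0],0.2],[[0,0,0],[1,0,0],0.2],[[0,0,0],[1,0,0],0.2],[[0,0,0],[1,0,0],0.2],[[0,0,0],[1,0,0],0.2],[[0,0,0],[1,0,0],0.2],[[0,0,0],[1,0,0],0.2]]'
python3 -m crank '[[[0,0,0],[1,0,0],0.2],[[0,0,0],[1,0,0],0.2],[[0,0,0],[1,0,0],0.2],[[0,0,0],[1,0,0],0.2],[[0,0,0],[1,0,0],0.2],[[0,0,0],[0.3,0,0],0.2],[[0,0,0],[0,0,0],0.2]]'
python3 - <<'E'
from h import *
plan([582,-144,180],np.radians(-83.5))
E
```

```text
time_s: 59.75
ee_pos: [458.4, -282.7, 180.9]
orientation: [0.139, 0.694, -0.139, 0.693]
force: [-0.3, 0.4, -1.1]
finger_gap: 37.5
time_s: 61.0
ee_pos: [458.4, -282.7, 180.8]
orientation: [0.368, 0.604, -0.368, 0.604]
force: [-0.7, 0.1, -1.7]
finger_gap: 37.5
time_s: 61.88
ee_pos: [458.6, -282.9, 180.7]
orientation: [0.472, 0.527, -0.472, 0.527]
force: [0.3, 0.7, -2.2]
finger_gap: 37.4
t 61.875 p [ 458.6 -282.9  180.7] F [ 0.3  0.7 -2.2] gap 37.42267754374559 q [-0.69  0.36 -0.32  0.89 -0.    2.34]
[[-0.     0.994  0.11 ]
 [ 0.     0.11  -0.994]
 [-1.    -0.    -0.   ]]
turn shares(tool) [-0.04 -0.    0.  ]  shift shares now-axes [ 0.03  5.52 -4.98]  after-turn axes [ 0.03  5.53 -4.96]
```

```bash
python3 -m crank '[[[0,0.7,-1],[0,0,0],0.2],[[0,0.7,-1],[0,0,0],0.2],[[0,0.7,-1],[0,0,0],0.2],[[0,0.7,-1],[0,0,0],0.2],[[0,0.7,-1],[0,0,0],0.2],[[0.5,0,0],[0,0,0],0.2],[[0.5,0,0],[0,0,0],0.2],[[0,0,0],[0,0,0],0.2],[[0,0,0],[0,0,0],0.2]]'
python3 - <<'E'
from h import *
plan([582,-144,130],np.radians(-83.5))
c=cam('wrist');save('w22.png',c['frame'],1.25)
Y=Rt(YAW)
for y in (-60,0,60): print(proj(c,np.array([669,-134,95])+Y[:,1]*y)*1.25)
E
```

```text
time_s: 63.0
ee_pos: [531.8, -149.9, 155.4]
orientation: [0.472, 0.527, -0.472, 0.526]
force: [-0.1, 0.8, -1.9]
finger_gap: 37.2
t 63.0 p [ 531.8 -149.9  155.4] F [-0.1  0.8 -1.9] gap 37.238512304301 q [-0.41  0.41 -0.32  0.85 -0.    2.62]
[[-0.     0.994  0.108]
 [ 0.     0.108 -0.994]
 [-1.    -0.    -0.   ]]
turn shares(tool) [-0.07 -0.    0.01]  shift shares now-axes [ 1.02  2.02 -0.02]  after-turn axes [ 1.02  2.02 -0.01]
[[546.12164307 -20.70218539]]
[[402.00068147 -21.18388455]]
[[257.98698311 -19.17083254]]
```

View pics/w22.png

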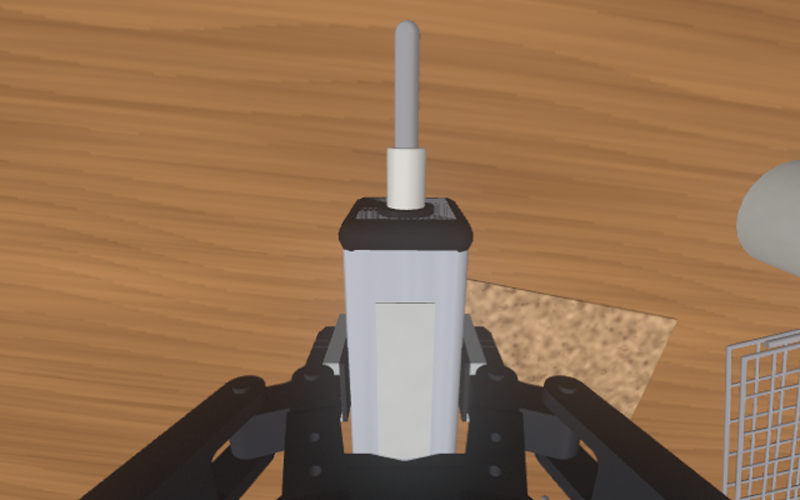

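```bash
python3 -m crank '[[[0,0.7,0],[-0.07,0,0],0.2],[[0,0.7,0],[0,0,0],0.2],[[0,0.6,0],[0,0,0],0.2],[[0.3,0,0],[0,0,0],0.2],[[0,0,0],[0,0,0],0.2],[[0,0,0],[0,0,0],0.2]]'
python3 - <<'E'
from h import *
plan([582,-144,100],np.radians(-83.5))
c=cam('wrist');save('w23.png',c['frame'],1.25)
Y=Rt(YAW)
for y in (-60,0,60): print(proj(c,np.array([669,-134,95])+Y[:,1]*y)*1.25)
E
```

```text
time_s: 63.8
ee_pos: [581.0, -143.6, 147.9]
orientation: [0.47, 0.528, -0.471, 0.527]
force: [0.3, -0.3, -2.5]
finger_gap: 37.4
t 63.8 p [ 581.  -143.6  147.9] F [ 0.3 -0.3 -2.5] gap 37.44185014460502 q [-0.37  0.49 -0.2   0.88 -0.    2.66]
[[-0.001  0.993  0.114]
 [ 0.     0.114 -0.993]
 [-1.    -0.001 -0.   ]]
turn shares(tool) [ 0.01 -0.    0.01]  shift shares now-axes [1.92 0.04 0.02]  after-turn axes [1.92 0.04 0.02]
[[543.8880286 104.7960585]]
[[405.30766571 104.04648777]]
[[266.61813591 104.51302393]]
```

View pics/w23.png

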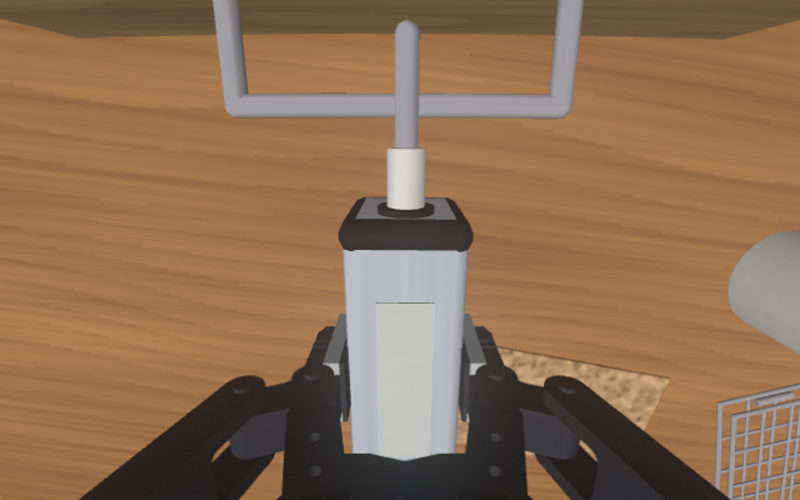

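The bar (v≈105) matches the prediction, is parallel to the jaws, and lies under the shank. Lowering the hook over it.

```bash
python3 -m crank '[[[0.4,0,0],[0,0,0],0.2],[[0.4,0,0],[0,0,0],0.2],[[0.4,0,0],[0,0,0],0.2],[[0.4,0,0],[0,0,0],0.2],[[0.3,0,0],[0,0,0],0.2],[[0,0,0],[0,0,0],0.2],[[0,0,0],[0,0,0],0.2]]'
python3 - <<'E'
from h import *
plan([582,-144,100],np.radians(-83.5))
c=cam('wrist');save('w24.png',c['frame'],1.25)
c=cam('scene');save('s24.png',c['frame'],4,(270,190,430,300))
E
```

```text
time_s: 64.72
ee_pos: [582.0, -143.6, 100.8]
orientation: [0.471, 0.528, -0.47, 0.528]
force: [-0.5, 0.2, -2.0]
finger_gap: 36.9
t 64.725 p [ 582.  -143.6  100.8] F [-0.5  0.2 -2. ] gap 36.93363444195337 q [-0.37  0.54 -0.25  0.78  0.    2.66]
[[ 0.     0.993  0.114]
 [-0.     0.114 -0.993]
 [-1.     0.     0.   ]]
turn shares(tool) [ 0.02  0.   -0.01]  shift shares now-axes [ 0.03 -0.    0.02]  after-turn axes [ 0.03 -0.    0.02]
```

View pics/w24.png

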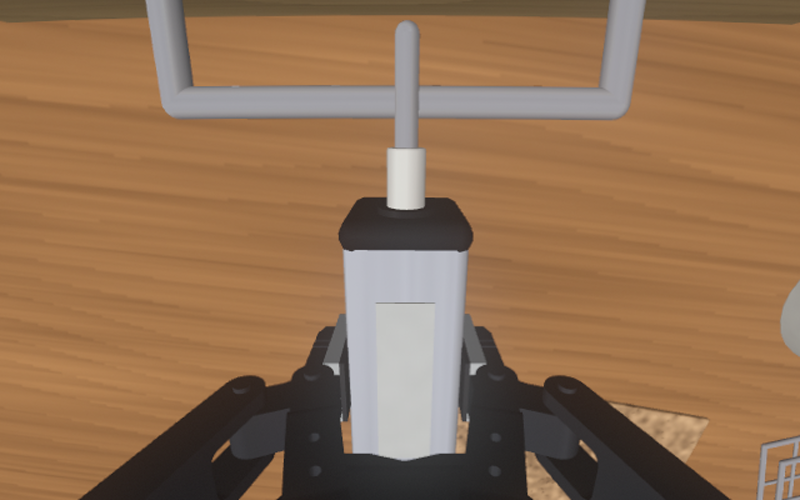

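View pics/s24.png

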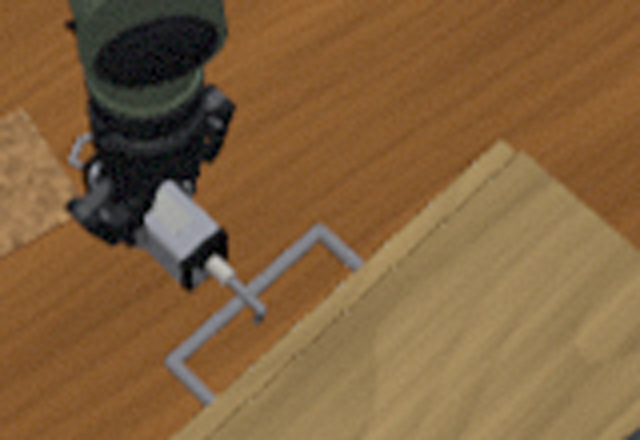

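The bar lies under the shank with the leg beyond it. I'll pull in stages.

```bash
python3 -m crank '[[[0,-0.2,0],[0,0,0],0.2],[[0,-0.2,0],[0,0,0],0.2],[[0,-0.2,0],[0,0,0],0.2],[[0,-0.2,0],[0,0,0],0.2],[[0,-0.2,0],[0,0,0],0.2],[[0,-0.2,0],[0,0,0],0.2],[[0,0,0],[0,0,0],0.2],[[0,0,0],[0,0,0],0.2]]'
python3 - <<'E'
from h import *
plan([582,-144,100],np.radians(-83.5))
c=cam('wrist');save('w25.png',c['frame'],1.25)
E
```

```text
time_s: 65.82
ee_pos: [552.4, -147.0, 100.7]
orientation: [0.471, 0.528, -0.47, 0.528]
force: [4.4, 2.0, -1.9]
finger_gap: 37.1
t 65.825 p [ 552.4 -147.   100.7] F [ 4.4  2.  -1.9] gap 37.132175602964146 q [-0.39  0.5  -0.33  0.74  0.    2.64]
[[ 0.001  0.993  0.115]
 [ 0.     0.115 -0.993]
 [-1.     0.001  0.   ]]
turn shares(tool) [ 0.02  0.   -0.01]  shift shares now-axes [0.03 1.19 0.02]  after-turn axes [0.03 1.19 0.02]
```

View pics/w25.png

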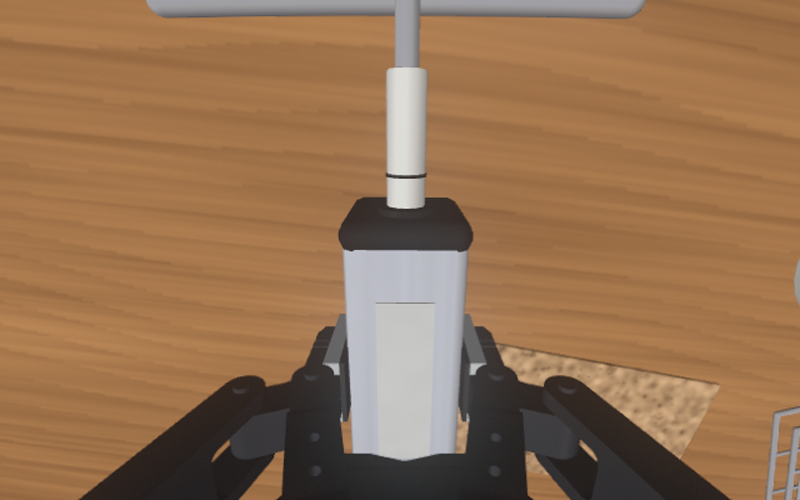

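```bash
python3 -m crank '[[[0,-0.2,0],[0,0,0],0.2],[[0,-0.2,0],[0,0,0],0.2],[[0,-0.2,0],[0,0,0],0.2],[[0,0,0],[0,0,0],0.2]]'
python3 - <<'E'
from h import *
st()
c=cam('wrist');save('w26.png',c['frame'],4,(250,0,400,140))
E
```

```text
time_s: 66.38
ee_pos: [537.7, -148.6, 100.8]
orientation: [0.471, 0.527, -0.47, 0.528]
force: [6.0, 1.9, -2.3]
finger_gap: 36.8
t 66.375 p [ 537.7 -148.6  100.8] F [ 6.   1.9 -2.3] gap 36.83778275006695 q [-0.4   0.48 -0.37  0.73  0.    2.62]
[[ 0.002  0.993  0.115]
 [ 0.     0.115 -0.993]
 [-1.     0.002 -0.   ]]
```

View pics/w26.png

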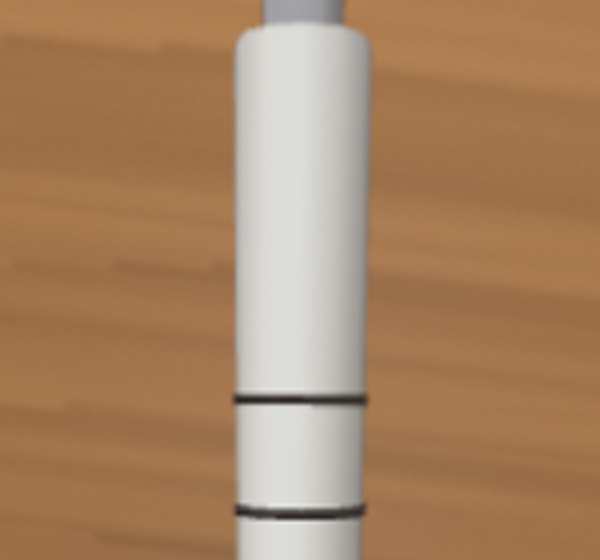

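```bash
python3 - <<'E'
from h import *
st()
c=cam('wrist');save('w27.png',c['frame'],5,(270,70,380,180))
E
```

```text
t 66.425 p [ 537.9 -148.7  100.8] F [ 6.3  1.9 -2.1] gap 37.27275561011379 q [-0.4   0.48 -0.37  0.73  0.    2.62]
[[ 0.002  0.993  0.115]
 [ 0.     0.115 -0.993]
 [-1.     0.002 -0.   ]]
```

View pics/w27.png

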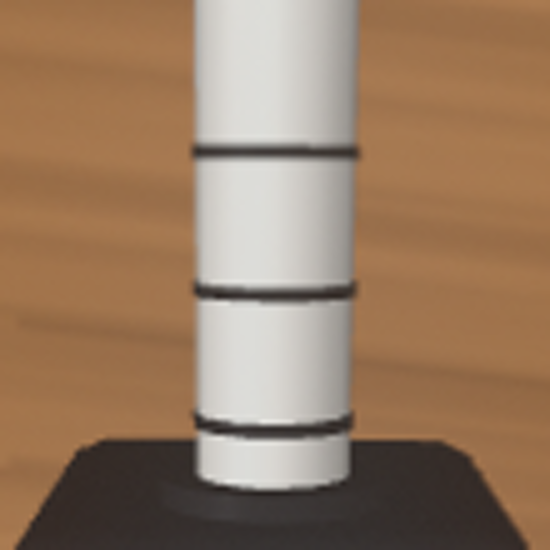

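The 10, 20 and 30 mm lines are out and the 30 mm line stands about 4.4 mm clear, so the plunger is at about 34 mm. It needs about 6.5 mm more.

```bash
python3 -m crank '[[[0,-0.15,0],[0,0,0],0.2],[[0,-0.11,0],[0,0,0],0.2],[[0,0,0],[0,0,0],0.2]]'
python3 - <<'E'
from h import *
st()
c=cam('wrist');save('w28.png',c['frame'],5,(270,70,380,180))
E
```

```text
time_s: 66.85
ee_pos: [531.7, -149.3, 100.8]
orientation: [0.471, 0.527, -0.47, 0.528]
force: [8.2, 2.3, -3.1]
finger_gap: 37.0
t 66.85 p [ 531.7 -149.3  100.8] F [ 8.2  2.3 -3.1] gap 36.96206476910394 q [-0.41  0.47 -0.38  0.72  0.    2.62]
[[ 0.002  0.993  0.115]
 [ 0.     0.115 -0.993]
 [-1.     0.002 -0.   ]]
```

View pics/w28.png

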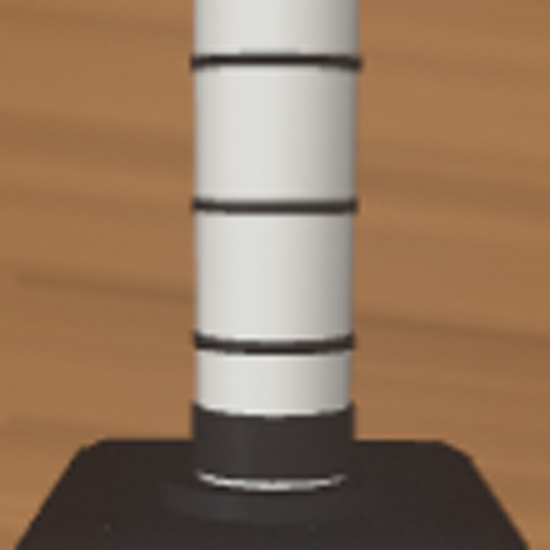

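The broad band is just clear of the case, with a thin white line below it, so the plunger is at about 41 mm. Holding for two seconds.

```bash
python3 -m crank '[[[0,0,0],[0,0,0],0.2],[[0,0,0],[0,0,0],0.2],[[0,0,0],[0,0,0],0.2],[[0,0,0],[0,0,0],0.2],[[0,0,0],[0,0,0],0.2],[[0,0,0],[0,0,0],0.2],[[0,0,0],[0,0,0],0.2],[[0,0,0],[0,0,0],0.2],[[0,0,0],[0,0,0],0.2],[[0,0,0],[0,0,0],0.2]]'
python3 -m crank '[[[0,0,0],[0,0,0],0.2],[[0,0,0],[0,0,0],0.2],[[0,0,0],[0,0,0],0.2],[[0,0,0],[0,0,0],0.2],[[0,0,0],[0,0,0],0.2],[[0,0,0],[0,0,0],0.2],[[0,0,0],[0,0,0],0.2],[[0,0,0],[0,0,0],0.2],[[0,0,0],[0,0,0],0.2]]'
python3 - <<'E'
from h import *
st()
c=cam('wrist');save('w29.png',c['frame'],5,(270,70,380,180))
c=cam('scene');save('s29.png',c['frame'],4,(270,170,430,300))
E
```

```text
time_s: 68.15
ee_pos: [531.9, -149.3, 100.8]
orientation: [0.471, 0.527, -0.47, 0.529]
force: [8.5, 1.9, -3.2]
finger_gap: 36.9
time_s: 69.28
ee_pos: [531.9, -149.3, 100.8]
orientation: [0.471, 0.527, -0.47, 0.529]
force: [6.3, 1.7, -3.2]
finger_gap: 36.7
t 69.275 p [ 531.9 -149.3  100.8] F [ 6.3  1.7 -3.2] gap 36.6865766583016 q [-0.41  0.47 -0.38  0.72  0.    2.62]
[[ 0.003  0.993  0.115]
 [ 0.     0.115 -0.993]
 [-1.     0.003 -0.   ]]
```

View pics/w29.png

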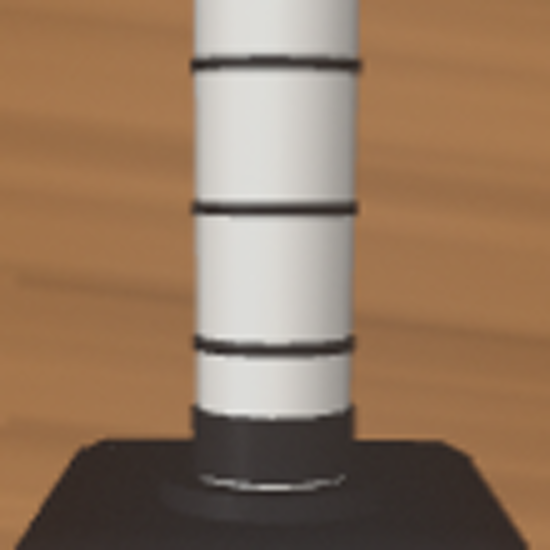

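View pics/s29.png

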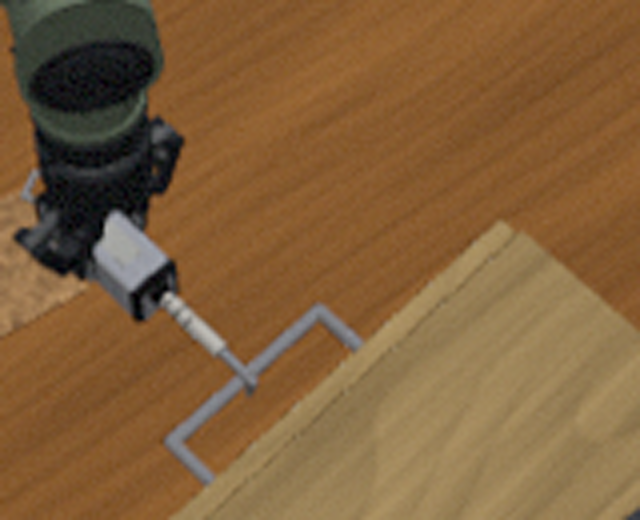

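The plunger stayed at the mark for 2.4 s and the drawer did not move. I'll ease the spring off, then unhook by going straight up.

```bash
python3 -m crank '[[[0,0.3,0],[0,0,0],0.2],[[0,0.3,0],[0,0,0],0.2],[[0,0.3,0],[0,0,0],0.2],[[0,0.3,0],[0,0,0],0.2],[[0,0.3,0],[0,0,0],0.2],[[0,0.3,0],[0,0,0],0.2],[[0,0.2,0],[0,0,0],0.2],[[0,0,0],[0,0,0],0.2],[[0,0,0],[0,0,0],0.2]]'
python3 - <<'E'
from h import *
plan([582,-144,180],np.radians(-83.5))
c=cam('wrist');save('w30.png',c['frame'],1)
E
```

```text
time_s: 70.5
ee_pos: [579.6, -143.6, 100.2]
orientation: [0.47, 0.528, -0.471, 0.527]
force: [-0.0, 0.4, -1.3]
finger_gap: 37.5
t 70.5 p [ 579.6 -143.6  100.2] F [-0.   0.4 -1.3] gap 37.48025627472898 q [-0.37  0.54 -0.25  0.78 -0.    2.66]
[[-0.001  0.993  0.114]
 [ 0.     0.114 -0.993]
 [-1.    -0.001 -0.   ]]
turn shares(tool) [ 0.02 -0.    0.02]  shift shares now-axes [-3.19  0.09  0.02]  after-turn axes [-3.19  0.1   0.03]
```

View pics/w30.png

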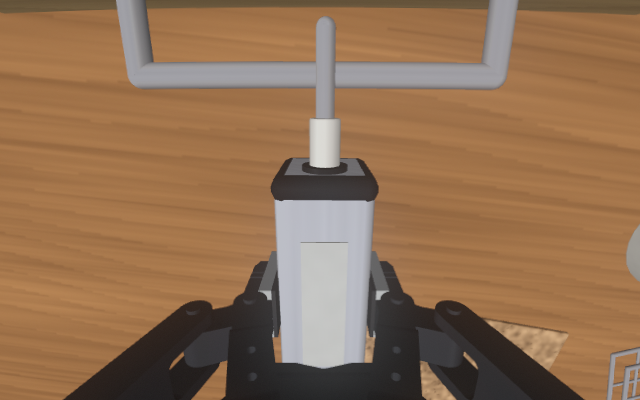

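Plunger home, bar centred in the gap. Lifting out and returning to the pad.

```bash
python3 -m crank '[[[-0.4,0,0],[0,0,0],0.2],[[-0.7,0,0],[0,0,0],0.2],[[-0.7,0,0],[0,0,0],0.2],[[-0.7,0,0],[0,0,0],0.2],[[-0.7,0,0],[0,0,0],0.2],[[0,-1,0.7],[0,0,0],0.2],[[0,-1,0.7],[0,0,0],0.2],[[0,-1,0.7],[0,0,0],0.2],[[0,-1,0.7],[0,0,0],0.2],[[0,-1,0.7],[0,0,0],0.2]]'
python3 -m crank '[[[0,-0.66,0.9],[0,0,0],0.2],[[0,0,0],[-1,0,0],0.2],[[0,0,0],[-1,0,0],0.2],[[0,0,0],[-1,0,0],0.2],[[0,0,0],[-1,0,0],0.2],[[0,0,0],[-1,0,0],0.2],[[0,0,0],[-1,0,0],0.2],[[0,0,0],[-1,0,0],0.2],[[0,0,0],[-1,0,0],0.2],[[0,0,0],[-1,0,0],0.2]]'
python3 -m crank '[[[0,0,0],[-1,0,0],0.2],[[0,0,0],[-1,0,0],0.2],[[0,0,0],[-1,0,0],0.2],[[0,0,0],[-1,0,0],0.2],[[0,0,0],[-1,0,0],0.2],[[0,0,0],[-1,0,0],0.2],[[0,0,0],[-1,0,0],0.2],[[0,0,0],[-1,0,0],0.2],[[0,0,0],[-1,0,0],0.2],[[0,0,0],[-1,0,0],0.2]]'
python3 -m crank '[[[0,0,0],[-0.25,0,0],0.2],[[0,0,0],[0,0,0],0.2]]'
python3 - <<'E'
from h import *
plan([452,-270,29],np.radians(-6.5))
c=cam('top');save('t31.png',c['frame'],1.25)
c=cam('wrist');save('w31.png',c['frame'],1)
E
```

```text
time_s: 71.8
ee_pos: [465.4, -245.7, 181.4]
orientation: [0.471, 0.527, -0.471, 0.528]
force: [0.2, 0.1, -0.8]
finger_gap: 37.3
time_s: 73.05
ee_pos: [452.3, -269.3, 181.4]
orientation: [0.284, 0.647, -0.284, 0.648]
force: [0.7, -0.4, -1.6]
finger_gap: 37.4
time_s: 74.3
ee_pos: [452.3, -269.3, 181.4]
orientation: [0.045, 0.705, -0.045, 0.706]
force: [0.4, 0.6, -1.5]
finger_gap: 37.1
time_s: 74.55
ee_pos: [452.3, -269.3, 181.0]
orientation: [0.04, 0.706, -0.04, 0.706]
force: [-0.6, -0.8, -2.0]
finger_gap: 36.9
t 74.55 p [ 452.3 -269.3  181. ] F [-0.6 -0.8 -2. ] gap 36.940429502185424 q [-0.68  0.34 -0.35  0.88 -0.    1.01]
[[ 0.     0.113  0.994]
 [-0.     0.994 -0.113]
 [-1.    -0.     0.   ]]
turn shares(tool) [0.01 0.01 0.  ]  shift shares now-axes [ 6.08 -0.03 -0.01]  after-turn axes [ 6.08 -0.03 -0.01]
```

View pics/w31.png

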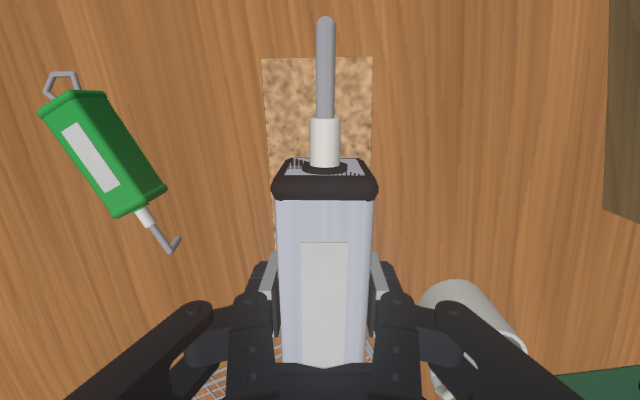

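View pics/t31.png

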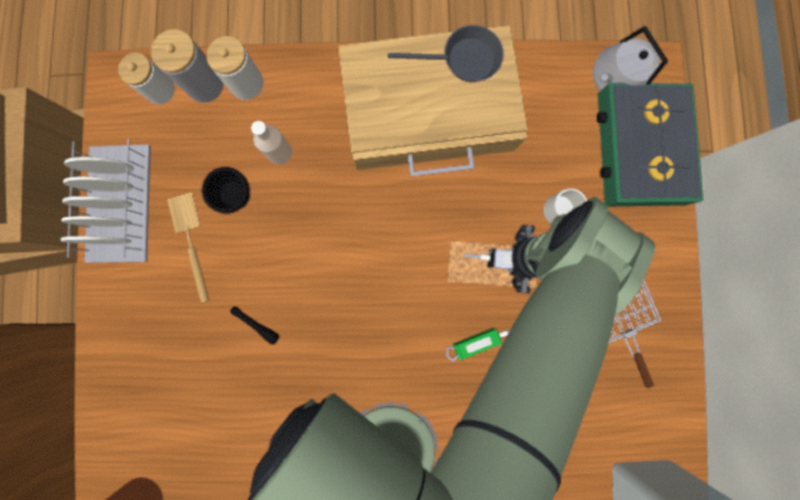

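```bash
python3 -m crank '[[[0.8,0,0],[0,0,0],0.2],[[1,0,0],[0,0,0],0.2],[[1,0,0],[0,0,0],0.2],[[1,0,0],[0,0,0],0.2],[[0.9,0,0],[0,0,0],0.2],[[0.7,0,0],[0,0,0],0.2],[[0.4,0,0],[0,0,0],0.2],[[0.15,0,0],[0,0,0],0.2],[[0.08,0,0],[0,0,0],0.2],[[0,0,0],[0,0,0],0.2]]'
python3 -m crank '[[[0.03,0,0],[0,0,0],0.2],[[0,0,0],[0,0,0],0.2]]'
```

```text
time_s: 75.9
ee_pos: [452.6, -269.4, 30.2]
orientation: [0.039, 0.706, -0.04, 0.706]
force: [0.3, -0.3, -2.1]
finger_gap: 37.2
time_s: 76.15
ee_pos: [452.4, -269.3, 29.3]
orientation: [0.04, 0.706, -0.04, 0.706]
force: [-0.3, 0.8, -2.0]
finger_gap: 36.9
```

```bash
python3 -m crank '[[[0.05,0,0],[0,0,0],0.2],[[0,0,0],[0,0,0],0.2],[[0,0,0],[0,0,0],0.2]]'
```

```text
time_s: 76.53
ee_pos: [452.5, -269.3, 29.1]
orientation: [0.039, 0.706, -0.04, 0.706]
force: [-3.6, 2.0, 9.9]
finger_gap: 37.3
```

Contact: the base is on the pad. Releasing and rising.

```bash
python3 -m crank '[[[-0.04,0,0],[0,0,0],0.2],[[0,0,0],[0,0,0],0.35],[[0,0,0],[0,0,0],0.6],[[0,0,0],[0,0,0],0.8],[[0,0,0],[0,0,0],0.8],[[-0.4,0,0],[0,0,0],0.8],[[-1,0,0],[0,0,0],0.8],[[-1,0,0],[0,0,0],0.8],[[-1,0,0],[0,0,0],0.8],[[-1,0,0],[0,0,0],0.8]]'
python3 -m crank '[[[-1,0,0],[0,0,0],0.8],[[-1,0,0],[0,0,0],0.8],[[-1,0,0],[0,0,0],0.8],[[0,0,0],[0,0,0],0.8],[[0,0,0],[0,0,0],0.8]]'
python3 - <<'E'
from h import *
st()
c=cam('wrist');save('w32.png',c['frame'],1.25)
E
```

```text
time_s: 77.78
ee_pos: [452.3, -269.2, 140.3]
orientation: [0.04, 0.706, -0.04, 0.706]
force: [-0.5, 0.4, 0.2]
finger_gap: 68.5
time_s: 78.4
ee_pos: [452.0, -269.0, 213.4]
orientation: [0.04, 0.706, -0.04, 0.706]
force: [-0.1, -0.1, -0.3]
finger_gap: 68.4
t 78.4 p [ 452.  -269.   213.4] F [-0.1 -0.1 -0.3] gap 68.43177475578855 q [-0.68  0.31 -0.31  0.96 -0.    1.01]
[[-0.     0.112  0.994]
 [ 0.     0.994 -0.112]
 [-1.     0.    -0.   ]]
```

View pics/w32.png

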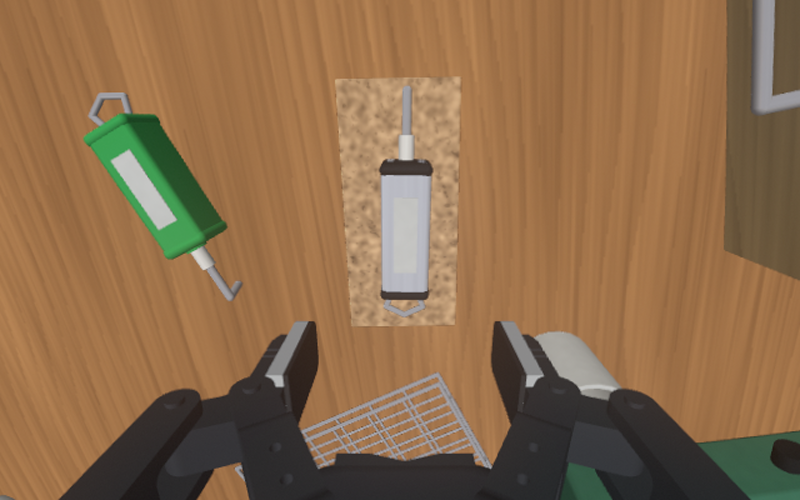

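The scale stands upright on the pad, plunger home, and the gripper is clear of it. Final check is a comparison with the starting top image.

```bash
python3 - <<'E'
from h import *
c=cam('top');a=np.load('top0.npy');b=c['frame']
w=np.vstack([a[80:150,250:440],b[80:150,250:440]]);save('t33.png',w,4)
g=lambda i:cv2.cvtColor(i,cv2.COLOR_RGB2GRAY)[95:150,275:400].astype(np.float32)
print(cv2.phaseCorrelate(g(a),g(b)),np.abs(g(a)-g(b)).mean());st()
E
```

```text
((0.5726589837061624, -0.017068437950083393), 0.9878217704772949) 4.8280725
t 78.5 p [ 451.7 -268.7  212.8] F [-0.7  0.2 -0.5] gap 68.36667615227184 q [-0.68  0.31 -0.31  0.96  0.    1.01]
[[-0.001  0.112  0.994]
 [ 0.001  0.994 -0.112]
 [-1.     0.001 -0.002]]
```

View pics/t33.png

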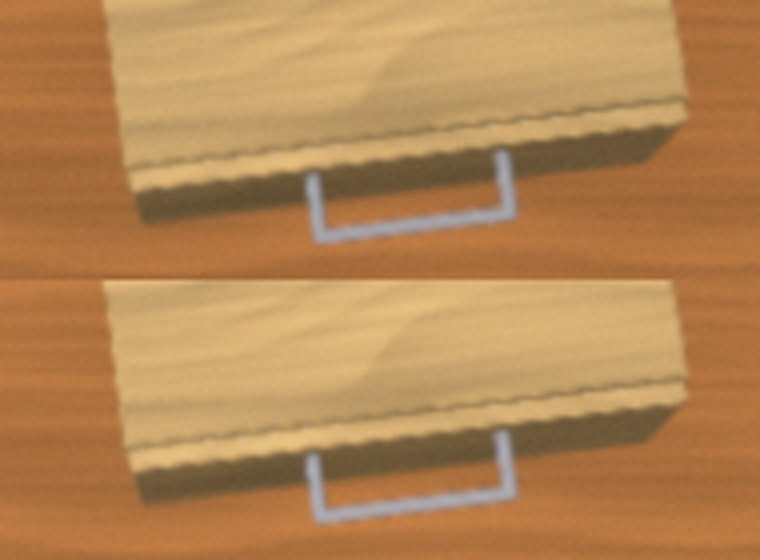

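The drawer front and bar are in the same place before and after; only the shading differs. Handing in.

```bash
python3 - <<'E'
from workcell import robot
print(robot.sign_off())
E
```

```text
the job is handed in; nothing more can be done
None
```

I finished every step of the job and handed it in at about 78.5 s of the 200 s; `sign_off()` gives no verdict.

- **Loading:** I pulled the drawer to its stop. The three ramekins and the one tin on the counter went into the tray, and all four stood upright in the last picture before closing. I pushed the drawer shut and it went home.
- **Catch test:** With the scale hooked on the bar, I drew it until the dark band was just clear of the case, about 41 mm. The wrist force read about 6 to 8.5 N. I held it there for 2.4 s and the drawer stayed shut.
- **Scale:** I unhooked it and set it base down near the middle of the cork pad. The final wrist picture shows it upright, plunger home, with the gripper clear.

**Last checks:**
- The drawer front and bar appear in the same place as in the starting image. An automatic comparison gave a sideways shift of about 0.6 pixel and none in the opening direction.
- The bystanders looked in place in the last full top view (after unhooking, before the scale was set down), but I did not measure them, and the arm partly hid the mug and basket.
- The items could not be seen again once the drawer was shut.

**Disagreements:**
- The tin was found about 2 cm nearer the drawer front than I had placed it. It was upright and within limits, so I left it.
- Early bar positions from the top and wrist cameras differed by about 5 mm; the wrist reading matched the actual grip.

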